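# Load the ironmongery sample case and click its cover shut

## Robot

A 6-joint arm with a two-finger parallel gripper is mounted at the origin on the work surface. World frame = base frame: x ahead of the robot, y to its left, z up, the work surface at z = 0. Lengths are in m, angles in rad, forces in N, time in s.
With the tool pointing down it reaches from about 0.25 to 0.8 m from the base axis. Payload 8.5 kg.
Tool frame: the origin (TCP) lies midway between the tips of the shut fingers; the grasp point (between the pads) lies 19 mm behind it (env.hold_point_z is the distance from the TCP to the grasp point, in m); z points along the fingers, y is the direction in which the jaws open and shut (so a half turn about z gives the same grasp; the last joint's range is limited). The gripper opens to 85 mm and grips with 20 to 120 N. Pads are 22 mm wide; open, the fingers measure 114 mm over their backs; the gripper's body (76 mm by 85 mm) begins 54 mm behind the grasp point. The pads swing forward as they close: fully open they stand 13 mm farther back than shut.
Start: joints at [1.107, 0.238, -0.013, 1.319, 0, 1.571], TCP at [0.235, 0.469, 0.231] pointing down, gripper open.
Joint ranges: [-2.66, 2.66], [-1.03, 1.9], [-1.14, 1.46], [-1.82, 2.27], [-1.45, 1.34], [-3.14, 3.14]. Speed limits (rad/s): [2.22, 2.22, 2.79, 3.14, 3.14, 3.14].

## Interface

Orientations are given as a unit quaternion [x, y, z, w].
In Python, from cell import env gives the robot as it stands.
- The arm moves only by the shell command python3 -m inch 'ROWS'. ROWS is JSON, a list of rows, each a list of 7 numbers: the turn, a rotation vector about the tool's x, y, z in rad, then the shift along the tool's x, y, z in m, then the opening, from -1 (shut) to 1 (fully open). In form: [[rx, ry, rz, x, y, z, hand], ...]. A call has exactly 8 rows; each row is the pose to reach, as a shift and turn from the pose commanded when the call began, along the tool's axes at that moment; what a row does not reach only later rows make up. A row lasts 1/8 s, in which the tool goes at most 62.5 mm and 10.7 degrees, less where a joint would pass 70% of its speed; a pose out of reach is approached as far as the arm can. A call with a gripper value outside its range is refused whole. The fingers move at their own pace and stop on an object; the grip force is fixed at half the most. Time passes only in rows, so rows that repeat a pose let the fingers close, or fill a call up. It gives the time, the measured TCP pose, the force and the opening at its end, in the units of the state.
- env.read_state(): the state, without advancing time (a new reading comes with each control period).
- env.capture(name): name is "side" or "top"; returns a dict with "image" (400x640x3 uint8, red, green, blue), "camera_matrix" (3x3 intrinsics, pixels), "R" (3x3) and "t" (3): a world point X has camera coordinates R X + t. Camera axes: x right, y down, z forward; pixel columns grow to the right and rows downward; lengths in m; the calibration is good to about 2 mm. A picture is of the moment at which its call begins. There is no depth.
- env.hand_in(): hands the job in, once; it reports no verdict.
Trained networks look in the newest picture that a camera, given by its name, has taken for a name from the list of things; names that differ only in an ending like _2 or _b are one class to them, and where a whole thing is asked for, a point or a joint stands for the part that bears it (a point fixed in the world has none). Each returns a list of dicts, best first, with "conf" (0 to 1); they miss things now and then, are a little off and sometimes report something else, mostly with a low value. They report only what shows in the picture. A call takes as long as a camera call. They do not tell look-alikes from the thing itself.
- env.boxes_of(label, camera): "extent" ([centre column, centre row, width, height] in pixels, round what is visible of it).
- env.regions_of(label, camera): "pixels" (400x640 bool, what is visible of it) and "extent" ([centre column, centre row, width, height] in pixels, round what is visible of it).
The state is a dict: "t": time; "joint_positions": joint angles; "qd": joint speeds; "joint_torque": joint torques, N m; "tcp_pos": TCP position; "eef_rot": TCP orientation; "wrist_force": force on the tool from outside, world axes, zero at the start; "ft_torque": the same for the moment, N m; "width": finger opening in m.
Only numpy, scipy, OpenCV 4.12 (cv2) and the standard library are available. Lean on these libraries where they do the work, as an engineer would, in place of code of your own. Each camera call takes 0.05 s, during which the arm holds its last target. There are 200 camera calls.

## Task

Push the sample case's glazed cover fully open, then load every plate-mounted sample on the counter into a bay of its own, any bay, sliding each one in under the brass lips until the catch snaps up behind it. When all are in, slide the cover fully shut until its springy tab clicks past the ledge, let go, and leave the other things on the counter where they are.

Things in the scene. Friction and masses are not known exactly. Their poses are not given: they have to be found in the camera images.
- case: Mahogany sample case, fixed, yaw within 0.2 rad; origin at table height. Its x axis runs from the open loading front (x = -115 mm) to the back (+165 mm), y to the left. Four equal bays lie along x at y = +90, +30, -30, -90 mm (bay0..bay3), waxed slippery floor 10 mm above the table. Cheeks and slide rails at y = +-131 mm rise to 76 mm from x = -32 mm back; only the cover stands over the bays.
- bay0 (a point): Home point of bay 0: where the origin of a plate lies when fully home against the end stop (case x = +20 mm, 10 mm above the table); axes as the case's. All bays alike: From case x = -115 to -66 mm the bay floor is an open ledge; from -66 to -35 mm brass noses (tops 20 mm above the table) narrow the bay from 57 to 47 mm.
- catch0 (a joint): Sprung steel dome in the floor of bay 0, 40.6 mm in front of the bay point, 4 mm proud; value = how far it is pressed down, m: 0 = up, 0.001 to 0.003 = a plate is over it. Polished; yields to a push of about 4 to 8 N and snaps up behind the plate when that is home.
- bay1 (a point): Home point of bay 1: where the origin of a plate lies when fully home against the end stop (case x = +20 mm, 10 mm above the table); axes as the case's. All bays alike: Lips overhang the bay from case x = -32 to +50 mm, 20 to 24 mm above the table, 37 mm apart; a plate lying on the floor passes under with 2 mm to spare.
- catch1 (a joint): Sprung steel dome in the floor of bay 1, 40.6 mm in front of the bay point, 4 mm proud; value = how far it is pressed down, m: 0 = up, 0.001 to 0.003 = a plate is over it. Polished; yields to a push of about 4 to 8 N and snaps up behind the plate when that is home.
- bay2 (a point): Home point of bay 2: where the origin of a plate lies when fully home against the end stop (case x = +20 mm, 10 mm above the table); axes as the case's. All bays alike: An end stop (22 mm above the table) stands at case x = +50 mm.
- catch2 (a joint): Sprung steel dome in the floor of bay 2, 40.6 mm in front of the bay point, 4 mm proud; value = how far it is pressed down, m: 0 = up, 0.001 to 0.003 = a plate is over it. Polished; yields to a push of about 4 to 8 N and snaps up behind the plate when that is home.
- bay3 (a point): Home point of bay 3: where the origin of a plate lies when fully home against the end stop (case x = +20 mm, 10 mm above the table); axes as the case's. All bays alike: A plate set down with its centre 102 mm in front (-x) of this point is clear of the lips and lies between the noses' tips.
- catch3 (a joint): Sprung steel dome in the floor of bay 3, 40.6 mm in front of the bay point, 4 mm proud; value = how far it is pressed down, m: 0 = up, 0.001 to 0.003 = a plate is over it. Polished; yields to a push of about 4 to 8 N and snaps up behind the plate when that is home.
- fastener_sample: 60 x 44 x 8 mm aluminium mounting plate (60 along its x) with a brass sash fastener: block 24 (x) x 20 (y) mm from 8 to 44 mm height, small lever on top to 51 mm, to +y. Can be gripped across the fitting along the plate's x with the finger pads 35 mm above the underside. Origin: centre of the plate's underside, z up; either end may go first. May be absent. About 0.1 to 0.22 kg.
- ring_sample: 60 x 44 x 8 mm aluminium mounting plate (60 along its x) with a cast bronze pull ring standing upright across the plate: 10 mm thick (x), 38 mm wide (y), up to 52 mm high. Can be gripped across the fitting along the plate's x with the finger pads 35 mm above the underside. Origin: centre of the plate's underside, z up; either end may go first. May be absent. About 0.1 to 0.22 kg.
- hook_sample: 60 x 44 x 8 mm aluminium mounting plate (60 along its x) with a dark iron shutter hook: post 18 x 18 mm from 8 to 44 mm height, small hook on top to 51 mm, to +y. Can be gripped across the fitting along the plate's x with the finger pads 35 mm above the underside. Origin: centre of the plate's underside, z up; either end may go first. May be absent. About 0.1 to 0.22 kg.
- knob_sample: 60 x 44 x 8 mm aluminium mounting plate (60 along its x) with a white ceramic window knob: round, 30 mm across from 22 to 44 mm height, narrower neck below, top at 47 mm. Can be gripped across the fitting along the plate's x with the finger pads 35 mm above the underside. Origin: centre of the plate's underside, z up; either end may go first. May be absent. About 0.1 to 0.22 kg.
- cover (a joint): Glazed cover sliding along the case's x, 64 to 70 mm above the table; 0 = shut (toward the robot, over the bays), 0.100 = fully open (pushed back), m. Starts part open. Slides with about 2 N plus drag, stays where left; in the last 16 mm its tab rides up a ledge (about 5 to 10 N) and clicks. Once clicked it cannot be pulled open without lifting the tab.
- cover_handle (a point): Centre of the cover's brass handle bar: 12 mm (case x) x 70 mm (case y) x 22 mm high, standing on the cover's front edge; this point is 81 mm above the table, the bar's top 92 mm, the cover's top beneath it 70 mm. At case x = -15 mm + cover value, y = 0.
- tab (a joint): Springy brass tab on the cover's left side (case y = +147 mm): value = lift angle, rad; 0 = relaxed, about 0.06 while its nose rides over the ledge, 0 again once it has dropped past it.
- tab_nose (a point): Nose of that tab, a round bar 8 mm across; with the cover shut it lies just in front of the brass ledge on the case's left cheek.
- loose_ring: Loose bronze ring lying flat, 60 mm across, 9 mm high (bystander).
- screwdriver: Screwdriver lying on the counter (bystander).
- loose_fastener: Loose brass sash fastener without plate, 55 mm long, 25 mm high (bystander).
- loose_hook: Loose iron hook lying flat, about 120 mm long (bystander).
- loose_knob: Loose ivory knob standing on its foot, without plate, 38 mm across, 43 mm high (bystander).
- screw_jar: Screw jar, 64 mm across, 75 mm high (bystander).
Mind the look-alikes: they are no part of the job. Leave any green or pink look-alike of the hook_sample alone. Leave any green look-alike of the ring_sample alone.

How it is judged:
On the way, in this order (a step that is already met when the one before it is completed fails the run):
1. the cover is fully open (value of joint cover above 0.092 m), for 0.2 s.
2. every sample present is home in a bay with the catch up behind it (((horizontal distance between fastener_sample and bay0 below 0.006 m and x of fastener_sample in the frame of bay0 above -0.003 m and z of fastener_sample in the frame of bay0 between -0.004 and 0.005 m and value of joint catch0 below 0.0015 m) or (horizontal distance between fastener_sample and bay1 below 0.006 m and x of fastener_sample in the frame of bay1 above -0.003 m and z of fastener_sample in the frame of bay1 between -0.004 and 0.005 m and value of joint catch1 below 0.0015 m) or (horizontal distance between fastener_sample and bay2 below 0.006 m and x of fastener_sample in the frame of bay2 above -0.003 m and z of fastener_sample in the frame of bay2 between -0.004 and 0.005 m and value of joint catch2 below 0.0015 m) or (horizontal distance between fastener_sample and bay3 below 0.006 m and x of fastener_sample in the frame of bay3 above -0.003 m and z of fastener_sample in the frame of bay3 between -0.004 and 0.005 m and value of joint catch3 below 0.0015 m)) and ((horizontal distance between ring_sample and bay0 below 0.006 m and x of ring_sample in the frame of bay0 above -0.003 m and z of ring_sample in the frame of bay0 between -0.004 and 0.005 m and value of joint catch0 below 0.0015 m) or (horizontal distance between ring_sample and bay1 below 0.006 m and x of ring_sample in the frame of bay1 above -0.003 m and z of ring_sample in the frame of bay1 between -0.004 and 0.005 m and value of joint catch1 below 0.0015 m) or (horizontal distance between ring_sample and bay2 below 0.006 m and x of ring_sample in the frame of bay2 above -0.003 m and z of ring_sample in the frame of bay2 between -0.004 and 0.005 m and value of joint catch2 below 0.0015 m) or (horizontal distance between ring_sample and bay3 below 0.006 m and x of ring_sample in the frame of bay3 above -0.003 m and z of ring_sample in the frame of bay3 between -0.004 and 0.005 m and value of joint catch3 below 0.0015 m)) and ((horizontal distance between hook_sample and bay0 below 0.006 m and x of hook_sample in the frame of bay0 above -0.003 m and z of hook_sample in the frame of bay0 between -0.004 and 0.005 m and value of joint catch0 below 0.0015 m) or (horizontal distance between hook_sample and bay1 below 0.006 m and x of hook_sample in the frame of bay1 above -0.003 m and z of hook_sample in the frame of bay1 between -0.004 and 0.005 m and value of joint catch1 below 0.0015 m) or (horizontal distance between hook_sample and bay2 below 0.006 m and x of hook_sample in the frame of bay2 above -0.003 m and z of hook_sample in the frame of bay2 between -0.004 and 0.005 m and value of joint catch2 below 0.0015 m) or (horizontal distance between hook_sample and bay3 below 0.006 m and x of hook_sample in the frame of bay3 above -0.003 m and z of hook_sample in the frame of bay3 between -0.004 and 0.005 m and value of joint catch3 below 0.0015 m)) and ((horizontal distance between knob_sample and bay0 below 0.006 m and x of knob_sample in the frame of bay0 above -0.003 m and z of knob_sample in the frame of bay0 between -0.004 and 0.005 m and value of joint catch0 below 0.0015 m) or (horizontal distance between knob_sample and bay1 below 0.006 m and x of knob_sample in the frame of bay1 above -0.003 m and z of knob_sample in the frame of bay1 between -0.004 and 0.005 m and value of joint catch1 below 0.0015 m) or (horizontal distance between knob_sample and bay2 below 0.006 m and x of knob_sample in the frame of bay2 above -0.003 m and z of knob_sample in the frame of bay2 between -0.004 and 0.005 m and value of joint catch2 below 0.0015 m) or (horizontal distance between knob_sample and bay3 below 0.006 m and x of knob_sample in the frame of bay3 above -0.003 m and z of knob_sample in the frame of bay3 between -0.004 and 0.005 m and value of joint catch3 below 0.0015 m))), for 0.2 s.
At the end, for the whole second after the job is handed in: The cover is shut to within 4 mm with its tab relaxed (under 0.03 rad) in front of the ledge, and every sample present lies in a bay within 6 mm of its home (at most 3 mm short of it), seated on the floor, with that bay's catch up (pressed under 1.5 mm) (all of step 2 and value of joint cover below 0.004 m and value of joint tab below 0.03 rad); the robot touches nothing.
It fails at once if a bystander on the counter is shifted by more than 5 cm (distance of any of loose_ring, screwdriver, loose_fastener, loose_hook, loose_knob, screw_jar from where it was at the start of the episode above 0.05 m).
Of fastener_sample, ring_sample, hook_sample, knob_sample only 3 to 4 are there at a start; the rules pass over those that are not, and their reading is None.
At some moment in a run one of fastener_sample, ring_sample, hook_sample, knob_sample may be knocked a few centimetres aside while the robot is not near it.
Once in a run the grip may slacken for a moment while it holds something.
It also fails if it takes over 210 s, if anything falls off the work surface, if the arm or the gripper's body presses on something with over 40 N, if the wrist force passes 120 N, or if a joint passes its speed limit or range.

## Working session

There is one attempt and no reset: what is moved stays moved. The work goes in short steps, Python scripts to look and compute and a shell command to move; the robot and the scene stay as the last step left them, time stands still between calls to the robot, and variables do not carry over. Pictures are saved under pics/ and viewed, about 12 in all and at most 16, crops included, and the job is handed in when it is done.

```bash
ls; mkdir -p pics
cat > h.py <<'E'
import numpy as np,cv2
from cell import env
from scipy.spatial.transform import Rotation as Ro
def cap(n):
    return env.capture(n)
def ray(c,uv,z):
    "world point at height z on pixel uv"
    K,R,t=[np.array(c[k]) for k in("camera_matrix","R","t")]
    d=R.T@np.linalg.inv(K)@np.array([uv[0],uv[1],1.]); o=-R.T@t
    return o+d*(z-o[2])/d[2]
def proj(c,X):
    K,R,t=[np.array(c[k]) for k in("camera_matrix","R","t")]
    p=K@(R@np.array(X)+t); return p[:2]/p[2]
def save(c,name,crop=None,f=1):
    im=c["image"][:,:,::-1]
    if crop: im=im[crop[1]:crop[3],crop[0]:crop[2]]
    cv2.imwrite("pics/"+name,cv2.resize(im,None,fx=f,fy=f,interpolation=cv2.INTER_CUBIC))
E
python3 - <<'E'
from h import *
s=env.read_state();print(s["t"],s["tcp_pos"],s["eef_rot"],s["width"])
a=cap("top");b=cap("side")
cv2.imwrite("pics/a.png",a["image"][:,:,::-1]);cv2.imwrite("pics/b.png",b["image"][:,:,::-1])
for c in(a,b):print(-np.array(c["R"]).T@c["t"],np.round(c["R"],2).tolist(),c["camera_matrix"][0][0])
for n in "fastener_sample ring_sample hook_sample knob_sample case cover cover_handle tab_nose loose_ring screwdriver loose_fastener loose_hook loose_knob screw_jar".split():
  for cn in("top","side"):
    print(n,cn,[(np.round(d["extent"]).tolist(),round(d["conf"],2)) for d in env.boxes_of(n,cn)][:4])
E
```

```text
pics
0.0 [0.23467581 0.46916271 0.23069218] [ 2.29854531e-01  9.73224735e-01 -6.90227470e-04 -1.83709534e-04] 0.08542864686735355
[ 0.42621652 -0.00774125  1.46437003] [[-0.01, -1.0, -0.01], [-1.0, 0.01, -0.07], [0.07, 0.0, -1.0]] 488.4863789496796
[0.23379205 0.82312139 0.56100755] [[-0.95, -0.32, 0.02], [-0.17, 0.45, -0.88], [0.27, -0.84, -0.48]] 389.0189620184349
fastener_sample top [([204.0, 202.0, 22.0, 24.0], 0.57)]
fastener_sample side [([234.0, 315.0, 39.0, 39.0], 0.82)]
ring_sample top [([228.0, 288.0, 28.0, 23.0], 0.75), ([231.0, 255.0, 25.0, 22.0], 0.62)]
ring_sample side [([326.0, 306.0, 23.0, 38.0], 0.84), ([379.0, 331.0, 34.0, 31.0], 0.79), ([356.0, 254.0, 25.0, 20.0], 0.62)]
hook_sample top [([458.0, 276.0, 18.0, 23.0], 0.84), ([425.0, 249.0, 19.0, 23.0], 0.58)]
hook_sample side [([376.0, 181.0, 20.0, 16.0], 0.59), ([249.0, 379.0, 43.0, 33.0], 0.35)]
knob_sample top [([440.0, 206.0, 23.0, 21.0], 0.86)]
knob_sample side [([339.0, 172.0, 19.0, 16.0], 0.72)]
case top [([318.0, 175.0, 103.0, 103.0], 0.71), ([474.0, 230.0, 32.0, 36.0], 0.18)]
case side [([265.0, 215.0, 140.
[... 585 characters left out ...]
p [([355.0, 263.0, 12.0, 67.0], 0.89)]
screwdriver side [([363.0, 214.0, 45.0, 12.0], 0.67)]
loose_fastener top [([169.0, 234.0, 18.0, 18.0], 0.48)]
loose_fastener side [([250.0, 378.0, 45.0, 30.0], 0.65)]
loose_hook top [([437.0, 204.0, 23.0, 18.0], 0.73), ([476.0, 232.0, 28.0, 34.0], 0.6)]
loose_hook side []
loose_knob top [([218.0, 149.0, 17.0, 12.0], 0.67)]
loose_knob side [([175.0, 281.0, 21.0, 27.0], 0.87), ([266.0, 213.0, 140.0, 90.0], 0.62), ([251.0, 204.0, 80.0, 54.0], 0.62), ([325.0, 307.0, 26.0, 38.0], 0.25)]
screw_jar top [([441.0, 142.0, 26.0, 25.0], 0.64), ([218.0, 148.0, 12.0, 15.0], 0.19)]
screw_jar side [([292.0, 157.0, 23.0, 22.0], 0.93), ([360.0, 214.0, 43.0, 11.0], 0.65)]
```

Run:
```python
import cv2
a=cv2.imread("pics/a.png");b=cv2.imread("pics/b.png")
cv2.imwrite("pics/a2.png",cv2.resize(a[105:315,140:510],None,fx=2.16,fy=2.16,interpolation=cv2.INTER_CUBIC))
cv2.imwrite("pics/b2.png",cv2.resize(b[130:400,130:430],None,fx=2.2,fy=2.2,interpolation=cv2.INTER_CUBIC))
```

```text
(no output)
```

View pics/a2.png

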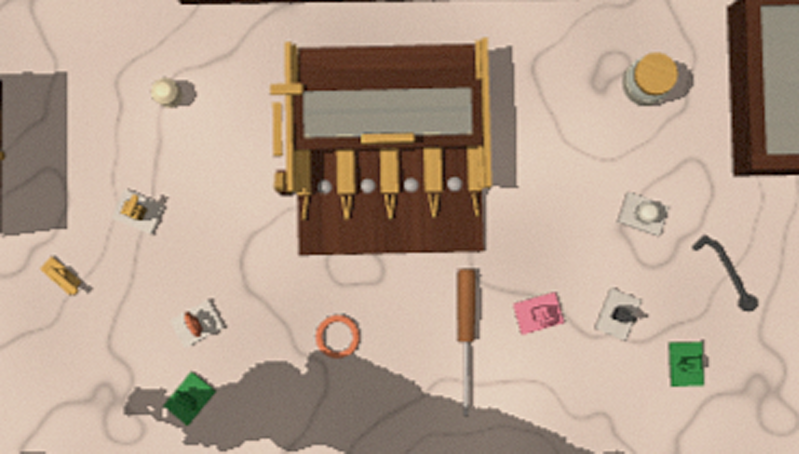

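View pics/b2.png

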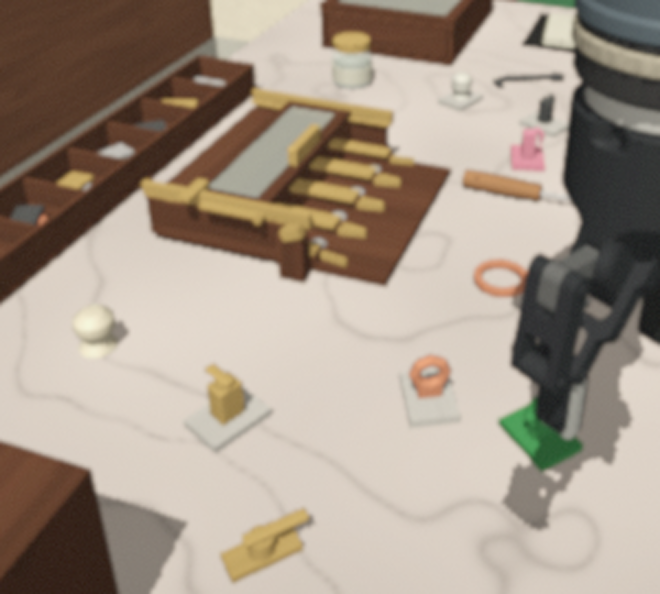

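Top view (2 pictures so far): four real samples on grey plates: fastener at (204,202), ring at (234,254), knob at (439,205), hook at (428,250). The look-alikes are a green ring at (228,289), a pink hook at (390,249) and a green hook at (458,273), and I'll leave them. The case is in the centre, with its four domes near row 191.

```bash
cat >> h.py <<'E'
def case_pose(c):
    im=c["image"].astype(float); hsv=cv2.cvtColor(c["image"],cv2.COLOR_RGB2HSV)
    out=[]
    for u in(290.5,310.4,330.3,350.6):
        P=im[184:198,int(u)-7:int(u)+8]; w=np.clip(P[:,:,2]-60,0,None)*(np.ptp(P,axis=2)<45)
        yy,xx=np.mgrid[184:198,int(u)-7:int(u)+8]; out.append([(w*xx).sum()/w.sum(),(w*yy).sum()/w.sum()])
    return np.array(out)
def plate(c,u,v,r=17):
    P=c["image"][v-r:v+r,u-r:u+r].astype(int)
    m=((np.abs(P[:,:,0]-P[:,:,2])<14)&(P.sum(2)>330)).astype(np.uint8)
    n,l,st,ce=cv2.connectedComponentsWithStats(m)
    return m,[(st[i].tolist(),ce[i].round(1).tolist()) for i in range(1,n) if st[i][4]>25]
E
python3 - <<'E'
from h import *
a=cap("top")
d=case_pose(a);print(d.round(2).tolist())
X=np.array([ray(a,p,0.012)[:2] for p in d]);L=np.array([[-.0206,y] for y in(.09,.03,-.03,-.09)])
mx,ml=X.mean(0),L.mean(0);H=(L-ml).T@(X-mx);U,S,V=np.linalg.svd(H);R=(V.T@np.diag([1,np.linalg.det(V.T@U.T)])@U.T)
print(X.round(4).tolist(),"yaw",np.arctan2(R[1,0],R[0,0]),"org",mx-R@ml, "scale",np.linalg.norm(X[0]-X[3])/.18)
tiles=[]
for n,u,v in(("fast",204,202),("ring",234,254),("hook",428,250),("knob",439,205)):
    m,o=plate(a,u,v);print(n,o,ray(a,(u,v),.008).round(3))
    P=a["image"][v-17:v+17,u-17:u+17,::-1]
    tiles.append(np.vstack([cv2.resize(P,(200,200),interpolation=cv2.INTER_CUBIC),cv2.resize(cv2.merge([m*255]*3),(200,200),interpolation=cv2.INTER_NEAREST)]))
cv2.imwrite("pics/t.png",np.hstack(tiles))
E
```

```text
[[290.28, 191.06], [309.59, 190.58], [329.54, 190.22], [349.71, 189.71]]
[[0.5708, 0.0981], [0.5714, 0.0404], [0.5715, -0.0192], [0.5722, -0.0794]] yaw 0.007115322443178012 org [0.59206917 0.01013499] scale 0.9864655616125586
fast [] [0.542 0.357 0.008]
ring [] [0.386 0.267 0.008]
hook [] [ 0.389 -0.308  0.008]
knob [] [ 0.523 -0.345  0.008]
```

View pics/t.png

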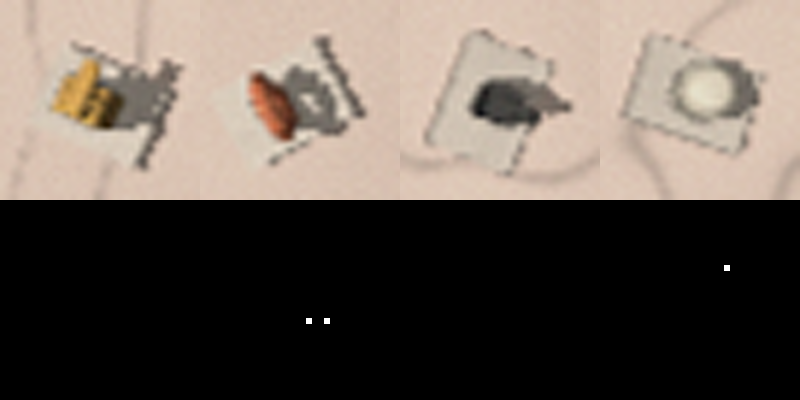

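```bash
cat >> h.py <<'E'
from scipy.optimize import minimize
N={"fast":(.012,.010),"ring":(.005,.019),"hook":(.009,.009),"knob":(.015,.015)}
def sat(c):
    im=cv2.GaussianBlur(c["image"],(0,0),.6).astype(float); return (im.max(2)-im.min(2))/(im.max(2)+1)
def fitp(cs,n,x0,z=0.,thr=None):
    hx,hy=N[n]; S=[sat(c) for c in cs]
    g=np.array([(i,j) for i in np.linspace(-.042,.042,29) for j in np.linspace(-.034,.034,24)])
    ins=(abs(g[:,0])<.030)&(abs(g[:,1])<.022)
    def cost(p,full=False):
        ca,sa=np.cos(p[2]),np.sin(p[2]); W=np.c_[p[0]+ca*g[:,0]-sa*g[:,1],p[1]+sa*g[:,0]+ca*g[:,1],np.full(len(g),z+.008)]
        tot=0
        for c,s in zip(cs,S):
            K,R,t=[np.array(c[k]) for k in("camera_matrix","R","t")]
            q=(K@(R@W.T+t[:,None])).T; uv=(q[:,:2]/q[:,2:]).astype(np.float32)
            v=cv2.remap(s.astype(np.float32),uv[:,0].copy(),uv[:,1].copy(),cv2.INTER_LINEAR)[:,0]
            v=np.clip(v,0,.2)   # fittings saturate
            tot+=v[ins].mean()-v[~ins].mean()
        return tot
    best=None
    for a in np.arange(0,np.pi,np.pi/12):
        for dx in(-.008,0,.008):
            for dy in (-.008,0,.008):
                p=np.array([x0[0]+dx,x0[1]+dy,a]);k=cost(p)
                if best is None or k<best[0]: best=(k,p)
    r=minimize(cost,best[1],method="Nelder-Mead",options=dict(initial_simplex=best[1]+np.array([[0,0,0],[.006,0,0],[0,.006,0],[0,0,.25]]),maxiter=200))
    return r.x,r.fun
def draw(c,p,z=0.,im=None):
    im=c["image"][:,:,::-1].copy() if im is None else im
    R=Ro.from_euler("z",p[2]).as_matrix()
    for zz,col in((.008,(255,0,0)),):
        q=np.array([proj(c,R@[a*.03,b*.022,0]+[p[0],p[1],z+zz]) for a,b in((1,1),(1,-1),(-1,-1),(-1,1))])
        cv2.polylines(im,[np.round(q*16).astype(np.int32)],True,col,1,shift=4)
    return im
E
python3 - <<'E'
from h import *
a=cap("top");b=cap("side")
s=sat(a);print(s[240,424],s[245,440],s[202,428],s[202,425])
I,J=None,None
for n,x in(("fast",(.537,.352)),("ring",(.384,.258)),("hook",(.389,-.305)),("knob",(.523,-.342))):
    for cs in((a,),(b,),(a,b)) if n not in("hook",) else ((a,),):
        p,f=fitp(cs,n,x);print(n,len(cs),p.round(4),round(f,3))
    I=draw(a,p,im=I);J=draw(b,p,im=J)
cv2.imwrite("pics/f.png",np.vstack([np.hstack([cv2.resize(I[v-17:v+17,u-17:u+17],(200,200),interpolation=0) for u,v in((204,202),(234,254),(428,250),(439,205))]),np.hstack([cv2.resize(J[v-25:v+25,u-25:u+25],(200,200),interpolation=0) for u,v in((234,315),(326,306),(339,172),(375,180))])]))
E
```

```text
0.13793103448275862 0.17727272727272728 0.14054054054054055 0.18303571428571427
fast 1 [0.5311 0.3478 2.6162] -0.02
fast 1 [0.5169 0.3281 2.1334] -0.023
fast 2 [0.5168 0.3362 2.0047] -0.032
ring 1 [0.3977 0.258  0.5157] -0.025
ring 1 [0.3476 0.2773 2.0518] -0.026
ring 2 [0.3443 0.2896 2.2654] -0.028
hook 1 [ 0.3891 -0.3025  2.7167] -0.047
knob 1 [ 0.5264 -0.341   1.2007] -0.031
knob 1 [ 0.5333 -0.331  -0.2248] -0.012
knob 2 [ 0.5266 -0.3403  1.2119] -0.042
```

View pics/f.png

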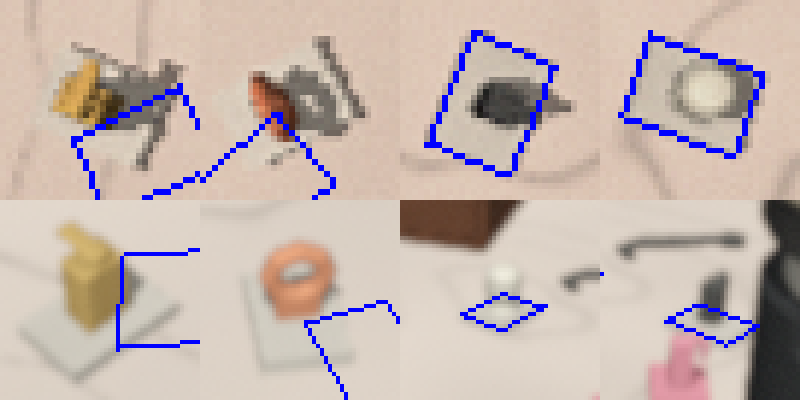

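Run:
```python
from h import *
a=cap("top");b=cap("side")
for n,P in(("fast",[(214,322),(228.5,333.5),(254,316.7)]),("ring",[(311.5,307),(315.5,321.5),(339.7,319)])):
    W=np.array([ray(b,p,.008)[:2] for p in P]);e1,e2=W[1]-W[0],W[2]-W[1]
    print(n,"ctr",((W[0]+W[2])/2).round(4),"edges",np.linalg.norm(e1).round(4),np.linalg.norm(e2).round(4),np.degrees([np.arctan2(*e1[::-1]),np.arctan2(*e2[::-1])]).round(1))
for n,l,z in(("fast","fastener_sample",.026),("ring","ring_sample",.028)):
  for cn,c in(("top",a),("side",b)):
    for r in env.regions_of(l,cn)[:3]:
        m=r["pixels"]; im=c["image"].astype(int); f=m&((im[:,:,0]-im[:,:,2])>70)
        if f.sum()<8: continue
        u=np.argwhere(f).mean(0)[::-1]; print(n,cn,r["conf"],u.round(1),ray(c,u,z)[:2].round(4))
```

```text
fast ctr [0.5389 0.359 ] edges 0.0421 0.058 [ 158.7 -115.5]
ring ctr [0.3816 0.2853] edges 0.0386 0.0466 [ 120.3 -152.6]
fast top 0.64 [200.3 200.5] [0.5453 0.3637]
fast side 0.92 [231.7 309.1] [0.5459 0.3529]
ring top 0.81 [227.9 254.8] [0.3845 0.2817]
ring side 0.83 [325.  300.6] [0.3864 0.274 ]
```

Three views more (4 so far). The fitted outlines sit well on the hook and knob plates in both cameras. The fastener and ring fits were wrong, so I took their poses from plate corners and fitting centroids. Now moving to the cover handle.

```bash
cat >> h.py <<'E'
def plan(x,y,z,deg):
    s=env.read_state();R=Ro.from_quat(s["eef_rot"]).as_matrix()
    d=R.T@(np.array([x,y,z])-s["tcp_pos"]); cur=np.degrees(np.arctan2(R[1,1],R[0,1]))
    r=(cur-deg+90)%180-90
    print("t",round(s["t"],1),"shift",d.round(4),"rz",np.radians(r).round(3),"jaw",cur.round(1),"tilt",R[:,2].round(4),"F",s["wrist_force"].round(1),"w",round(s["width"],4),"tcp",s["tcp_pos"].round(4),"q",np.round(s["joint_positions"],2))
E
python3 -m inch '[[0,0,0.13,-0.05,-0.025,0,-1],[0,0,0.27,-0.1,-0.055,0,-1],[0,0,0.4,-0.155,-0.08,0,-1],[0,0,0.54,-0.21,-0.11,0,-1],[0,0,0.68,-0.265,-0.14,0,-1],[0,0,0.82,-0.32,-0.17,0,-1],[0,0,0.96,-0.375,-0.2,0,-1],[0,0,1.1,-0.43,-0.23,0,-1]]'
python3 - <<'E'
from h import *
plan(.555,.010,.081,.4)
a=cap("top");b=cap("side");cv2.imwrite("pics/c.png",a["image"][:,:,::-1])
for uv in((319.6,169.4),(319.6,167.2)):print(ray(a,uv,.092)[:2].round(4))
for r in env.boxes_of("cover_handle","side")[:3]:print(r)
E
```

```text
t: 2.95
tcp_pos: [0.5171, 0.0701, 0.2315]
eef_rot: [0.706, 0.708, 0.0, 0.0]
wrist_force: [1.0, 1.0, 0.6]
width: -0.0002
t 3.0 shift [-0.0602  0.0377  0.1505] rz -0.005 jaw 0.1 tilt [ 6.e-04  1.e-04 -1.e+00] F [1.  1.  0.6] w -0.0002 tcp [0.5171 0.0701 0.2315] q [ 0.13  0.23 -0.02  1.32  0.    1.7 ]
[0.6232 0.0087]
[0.6294 0.0086]
{'extent': [248.8, 203.4, 79.1, 55.9], 'conf': 0.69}
```

```bash
python3 -m inch '[[0,0,0,-0.03,0.015,0.04,-1],[0,0,0,-0.06,0.035,0.08,-1],[0,0,0,-0.06,0.035,0.12,-1],[0,0,0,-0.06,0.035,0.154,-1],[0,0,0,-0.06,0.04,0.154,-1],[0,0,0,-0.06,0.06,0.154,-1],[0,0,0,-0.06,0.075,0.154,-1],[0,0,0,-0.06,0.085,0.154,-1]]'
python3 -m inch '[[0,0,0,0,0.01,0,-1],[0,0,0,0,0.02,0,-1],[0,0,0,0,0.03,0,-1],[0,0,0,0,0.035,0,-1],[0,0,0,0,0.040,0,-1],[0,0,0,0,0.044,0,-1],[0,0,0,0,0.048,0,-1],[0,0,0,0,0.050,0,-1]]'
python3 -m inch '[[0,0,0,0,0.001,0,-1],[0,0,0,0,0.002,0,-1],[0,0,0,0,0.003,0,-1],[0,0,0,0,0.004,0,-1],[0,0,0,0,0.005,0,-1],[0,0,0,0,0.006,0,-1],[0,0,0,0,0.006,0,-1],[0,0,0,0,0.006,0,-1]]'
```

```text
t: 4.1
tcp_pos: [0.6031, 0.0134, 0.0791]
eef_rot: [0.704, 0.71, 0.001, 0.001]
wrist_force: [-0.2, -0.2, 0.4]
width: -0.0001
t: 5.1
tcp_pos: [0.6516, 0.0129, 0.0772]
eef_rot: [0.705, 0.71, -0.0, -0.0]
wrist_force: [-2.9, -0.1, 0.5]
width: -0.0001
t: 6.1
tcp_pos: [0.6577, 0.013, 0.0773]
eef_rot: [0.705, 0.71, 0.0, 0.0]
wrist_force: [-0.8, -0.5, -1.2]
width: -0.0
```

```bash
python3 -m inch '[[0,0,0,0,0.002,0,-1],[0,0,0,0,0.004,0,-1],[0,0,0,0,0.005,0,-1],[0,0,0,0,0.006,0,-1],[0,0,0,0,0.007,0,-1],[0,0,0,0,0.008,0,-1],[0,0,0,0,0.009,0,-1],[0,0,0,0,0.009,0,-1]]'
python3 - <<'E'
from h import *
plan(.6,.010,.081,.4)
a=cap("top");save(a,"d.png",(250,115,390,235),5)
E
```

```text
t: 7.1
tcp_pos: [0.66, 0.013, 0.0771]
eef_rot: [0.705, 0.71, -0.004, -0.004]
wrist_force: [-27.8, 0.6, 16.7]
width: 0.0001
t 7.1 shift [-0.0026 -0.06   -0.0032] rz 0.0 jaw 0.4 tilt [-1.170e-02 -2.000e-04 -9.999e-01] F [-27.8   0.6  16.7] w 0.0001 tcp [0.66   0.013  0.0771] q [0.02 0.55 0.08 1.11 0.   1.58]
```

View pics/d.png

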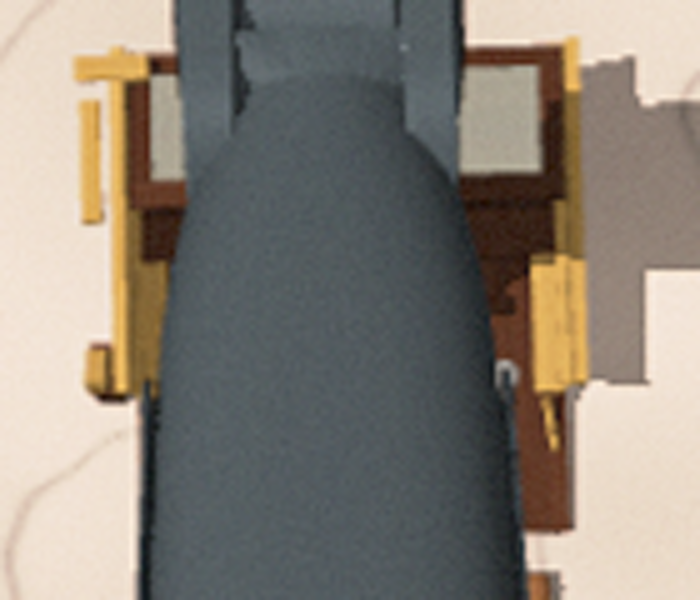

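Open: the push stalled at 28 N against the stop. Next, the fastener, jaw angle 66°.

```bash
python3 -m inch '[[0,0,0,0,-0.02,0,-1],[0,0,0,0,-0.03,-0.05,-1],[0,0,-0.15,0.03,-0.06,-0.08,-1],[0,0,-0.33,0.09,-0.08,-0.09,0],[0,0,-0.51,0.15,-0.1,-0.09,0.8],[0,0,-0.69,0.21,-0.12,-0.09,0.8],[0,0,-0.87,0.27,-0.12,-0.09,0.8],[0,0,-1.05,0.32,-0.12,-0.08,0.8]]'
python3 - <<'E'
from h import *
plan(.5415,.357,.016,66)
E
```

```text
t: 8.15
tcp_pos: [0.5448, 0.3353, 0.1586]
eef_rot: [0.251, 0.968, 0.001, 0.001]
wrist_force: [-0.0, 0.1, 0.0]
width: 0.0767
t 8.2 shift [0.0137 0.0169 0.1427] rz -0.088 jaw 61.0 tilt [ 0.0033  0.0019 -1.    ] F [-0.   0.1  0. ] w 0.0767 tcp [0.5448 0.3353 0.1586] q [ 0.55  0.46  0.13  1.24 -0.    1.06]
```

```bash
python3 -m inch '[[0,0,-0.05,0.007,0.008,0.03,0.8],[0,0,-0.088,0.014,0.017,0.06,0.8],[0,0,-0.088,0.014,0.017,0.08,0.8],[0,0,-0.088,0.014,0.017,0.08,0.8],[0,0,-0.088,0.014,0.017,0.08,0.8],[0,0,-0.088,0.014,0.017,0.08,0.8],[0,0,-0.088,0.014,0.017,0.08,0.8],[0,0,-0.088,0.014,0.017,0.08,0.8]]'
python3 - <<'E'
from h import *
b=cap("side");save(b,"e.png",(180,230,330,350),4.5)
plan(.5415,.357,.016,66)
E
```

```text
t: 9.15
tcp_pos: [0.5407, 0.354, 0.0777]
eef_rot: [0.211, 0.977, 0.0, 0.0]
wrist_force: [-0.1, 0.2, 0.1]
width: 0.0769
t 9.2 shift [0.0004 0.0031 0.0616] rz -0.007 jaw 65.6 tilt [ 4.e-04  2.e-04 -1.e+00] F [ 0.2  0.3 -0.5] w 0.0769 tcp [0.5406 0.354  0.0776] q [ 0.58  0.52  0.02  1.07 -0.    1.01]
```

View pics/e.png

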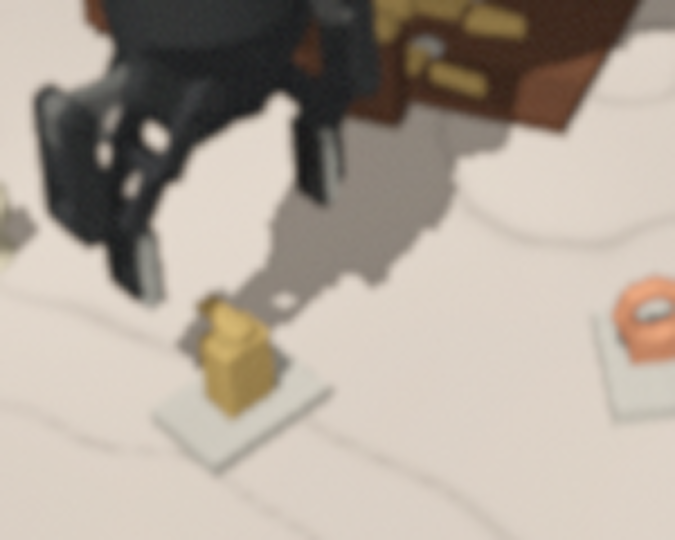

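Run:
```python
from h import *
b=cap("side")
for z in(.0777,.088,.091):print(proj(b,(.5406,.354,z)).round(1))
# fitted block centre check: base-of-block, top centre
for z in(.008,.044):print(proj(b,(.5415,.357,z)).round(1),proj(b,(.545,.355,z)).round(1))
print(ray(b,(231.4,285.5),.088))
```

```text
[231.7 289. ]
[231.2 284.6]
[231.1 283.3]
[233.5 318.2] [232.4 317. ]
[231.9 304. ] [230.8 302.8]
[0.53911488 0.35595183 0.088     ]
```

```bash
python3 -m inch '[[0,0,0,0,0.002,0.03,0.8],[0,0,0,0,0.002,0.06,0.8],[0,0,0,0,0.002,0.061,0.8],[0,0,0,0,0.002,0.061,-1],[0,0,0,0,0.002,0.061,-1],[0,0,0,0,0.002,0.061,-1],[0,0,0,0,0.002,0.061,-1],[0,0,0,0,0.002,0.061,-1]]'
python3 -m inch '[[0,0,0,0,0,0,-1],[0,0,0,0,0,0,-1],[0,0,0,0,0,-0.02,-1],[0,0,0,0,0,-0.05,-1],[0,0,0,0,0,-0.08,-1],[0,0,0,0,0,-0.1,-1],[0,0,0,0,0,-0.1,-1],[0,0,0,0,0,-0.1,-1]]'
python3 - <<'E'
from h import *
plan(.49,.1,.1,.4)
b=cap("side");save(b,"g.png",(180,200,300,310),4.5)
E
```

```text
t: 10.25
tcp_pos: [0.542, 0.3562, 0.0177]
eef_rot: [0.211, 0.977, 0.001, 0.001]
wrist_force: [-0.5, 0.2, 6.3]
width: 0.0227
t: 11.25
tcp_pos: [0.5408, 0.3555, 0.1154]
eef_rot: [0.211, 0.977, -0.0, -0.0]
wrist_force: [0.2, -0.1, -2.3]
width: 0.0233
t 11.2 shift [-0.0593 -0.2536  0.0156] rz 1.138 jaw 65.6 tilt [-1.e-03 -7.e-04 -1.e+00] F [ 0.2 -0.1 -2.3] w 0.0233 tcp [0.5408 0.3555 0.1154] q [ 0.58  0.5   0.09  1.16 -0.    1.01]
```

View pics/g.png

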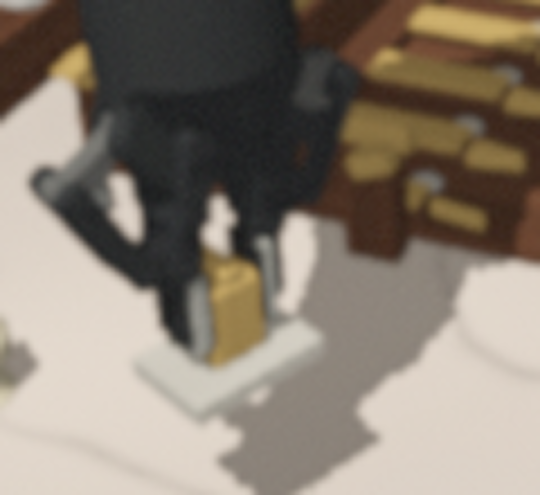

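```bash
python3 - <<'E'
from h import *
b=cap("side");s=env.read_state();R=Ro.from_quat(s["eef_rot"]).as_matrix()
W=np.array([ray(b,p,.1057) for p in((210,280.4),(224.4,293.0),(251.6,275.6))])
c=(W[0]+W[2])/2; print(c, np.linalg.norm(W[1]-W[0]),np.linalg.norm(W[2]-W[1]),"tool offset",(R.T@(c-s["tcp_pos"])).round(4))
E
python3 -m inch '[[0,0,0.16,-0.01,-0.035,0,-1],[0,0,0.33,-0.02,-0.07,0,-1],[0,0,0.5,-0.035,-0.11,0,-1],[0,0,0.67,-0.045,-0.15,0,-1],[0,0,0.84,-0.055,-0.19,0,-1],[0,0,1.0,-0.07,-0.225,0,-1],[0,0,1.138,-0.077,-0.246,0.01,-1],[0,0,1.138,-0.077,-0.246,0.03,-1]]'
python3 - <<'E'
from h import *
plan(.5094,.0995,.030,.4)
E
```

```text
[0.53815627 0.35613785 0.1057    ] 0.04454927646187754 0.0604194316584899 tool offset [ 0.0026 -0.0003  0.0093]
t: 12.35
tcp_pos: [0.5097, 0.0983, 0.0859]
eef_rot: [0.706, 0.708, 0.0, 0.0]
wrist_force: [0.4, -0.5, -2.3]
width: 0.0229
t 12.3 shift [ 0.0012 -0.0003  0.0559] rz -0.004 jaw 0.2 tilt [ 3.e-04 -3.e-04 -1.e+00] F [ 0.4 -0.5 -2.3] w 0.0229 tcp [0.5097 0.0983 0.0859] q [ 0.19  0.32 -0.29  0.96 -0.    1.76]
```

```bash
python3 -m inch '[[0,0,-0.004,0.001,0,0.02,-1],[0,0,-0.004,0.001,0,0.04,-1],[0,0,-0.004,0.001,0,0.05,-1],[0,0,-0.004,0.001,0,0.053,-1],[0,0,-0.004,0.001,0,0.055,-1],[0,0,-0.004,0.001,0,0.056,-1],[0,0,-0.004,0.001,0,0.057,-1],[0,0,-0.004,0.001,0,0.057,-1]]'
python3 - <<'E'
from h import *
plan(.6116,.1009,.029,.4)
b=cap("side");save(b,"i.png",(210,170,330,280),5)
E
```

```text
t: 13.35
tcp_pos: [0.5099, 0.1009, 0.0295]
eef_rot: [0.703, 0.711, 0.0, 0.0]
wrist_force: [0.0, -0.3, -1.8]
width: 0.023
t 13.3 shift [-0.0011  0.1017  0.0005] rz 0.004 jaw 0.6 tilt [ 3.e-04 -0.e+00 -1.e+00] F [ 0.  -0.3 -1.8] w 0.023 tcp [0.5099 0.1009 0.0295] q [ 0.2   0.38 -0.37  0.82 -0.    1.76]
```

View pics/i.png

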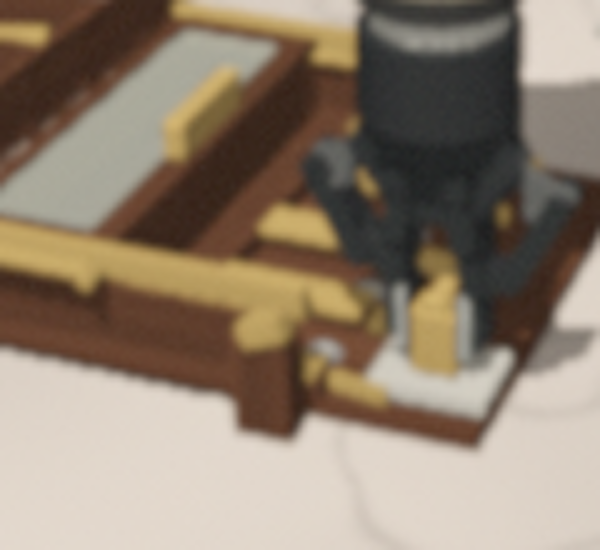

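```bash
python3 -m inch '[[0,0,0.002,-0.0002,0,0.001,-1],[0,0,0.002,-0.0005,0.01,0.0015,-1],[0,0,0.002,-0.0007,0.02,0.0015,-1],[0,0,0.002,-0.0007,0.03,0.0015,-1],[0,0,0.002,-0.0007,0.035,0.0015,-1],[0,0,0.002,-0.0007,0.04,0.0015,-1],[0,0,0.002,-0.0007,0.045,0.0015,-1],[0,0,0.002,-0.0007,0.05,0.0015,-1]]'
python3 -m inch '[[0,0,0,0,0.007,0,-1],[0,0,0,0,0.014,0,-1],[0,0,0,0,0.021,0,-1],[0,0,0,0,0.028,0,-1],[0,0,0,0,0.035,0,-1],[0,0,0,0,0.04,0,-1],[0,0,0,0,0.044,0,-1],[0,0,0,0,0.046,0,-1]]'
```

```text
t: 14.4
tcp_pos: [0.5572, 0.099, 0.0278]
eef_rot: [0.704, 0.71, -0.003, -0.001]
wrist_force: [-14.0, -7.9, 13.2]
width: 0.0227
t: 15.4
tcp_pos: [0.6034, 0.0994, 0.0279]
eef_rot: [0.704, 0.71, -0.003, -0.001]
wrist_force: [-10.7, -7.8, 12.2]
width: 0.0232
```

```bash
python3 -m inch '[[0,0,0,-0.0015,0.001,-0.0015,-1],[0,0,0,-0.0015,0.003,-0.0015,-1],[0,0,0,-0.0015,0.005,-0.0015,-1],[0,0,0,-0.0015,0.007,-0.0015,-1],[0,0,0,-0.0015,0.009,-0.0015,-1],[0,0,0,-0.0015,0.011,-0.0015,-1],[0,0,0,-0.0015,0.012,-0.0015,-1],[0,0,0,-0.0015,0.012,-0.0015,-1]]'
```

```text
t: 16.4
tcp_pos: [0.6136, 0.0994, 0.0288]
eef_rot: [0.704, 0.71, -0.003, -0.002]
wrist_force: [-16.2, -3.1, 8.9]
width: 0.0229
```

```bash
python3 -m inch '[[0,0,0,0,0.001,0,-1],[0,0,0,0,0.002,0,-1],[0,0,0,0,0.003,0,-1],[0,0,0,0,0.003,0,-1],[0,0,0,0,0.003,0,-1],[0,0,0,0,0.003,0,-1],[0,0,0,0,0.003,0,-1],[0,0,0,0,0.003,0,-1]]'
```

```text
t: 17.4
tcp_pos: [0.6138, 0.0994, 0.0287]
eef_rot: [0.704, 0.71, -0.005, -0.004]
wrist_force: [-27.3, -3.9, 17.9]
width: 0.0227
```

```bash
python3 -m inch '[[0,0,0,0,-0.004,0,-1],[0,0,0,0,-0.004,0,-0.2],[0,0,0,0,-0.004,0,0],[0,0,0,0,-0.004,0,0],[0,0,0,0,-0.004,-0.02,0],[0,0,0,0,-0.004,-0.06,0],[0,0,0,0,-0.004,-0.1,0],[0,0,0,0,-0.004,-0.11,0]]'
python3 -m inch '[[0,0,0.1,0.02,-0.04,0,0.4],[0,0,0.25,0.05,-0.08,0,0.8],[0,0,0.43,0.085,-0.12,0,0.8],[0,0,0.61,0.12,-0.16,0,0.8],[0,0,0.79,0.15,-0.2,0,0.8],[0,0,0.95,0.18,-0.23,0,0.8],[0,0,1.07,0.18,-0.23,0.03,0.8],[0,0,1.07,0.18,-0.23,0.05,0.8]]'
python3 - <<'E'
from h import *
plan(.384,.279,.016,-61)
b=cap("side");a=cap("top");save(b,"j.png",(200,150,360,340),3)
cv2.imwrite("pics/ja.png",cv2.resize(a["image"][140:300,200:360,::-1],None,fx=3.5,fy=3.5,interpolation=2))
cv2.imwrite("pics/j2.png",np.hstack([cv2.resize(b["image"][150:340,200:360,::-1],(480,570),interpolation=2),cv2.resize(a["image"][150:270,270:350,::-1],(320,570)[:1]+(480,),interpolation=2).copy()]) if 0 else cv2.resize(b["image"][150:340,200:360,::-1],(480,570),interpolation=2))
for z in(.006,.02):print(proj(b,(.3845,.279,z)).round(1))
E
```

```text
t: 18.4
tcp_pos: [0.6186, 0.1002, 0.1423]
eef_rot: [0.704, 0.71, 0.002, 0.001]
wrist_force: [-0.2, -0.0, -1.3]
width: 0.0428
t: 19.4
tcp_pos: [0.3999, 0.2525, 0.0879]
eef_rot: [0.963, 0.271, -0.004, -0.011]
wrist_force: [0.4, -1.1, -0.7]
width: 0.077
t 19.4 shift [ 0.0003 -0.0292  0.0726] rz 0.043 jaw -58.6 tilt [-0.0134  0.0196 -0.9997] F [ 0.4 -1.1 -0.7] w 0.077 tcp [0.3999 0.2525 0.0879] q [ 0.55  0.25 -0.39  0.93  0.02  3.14]
[324.9 311.1]
[325.1 305.7]
```

View pics/j2.png

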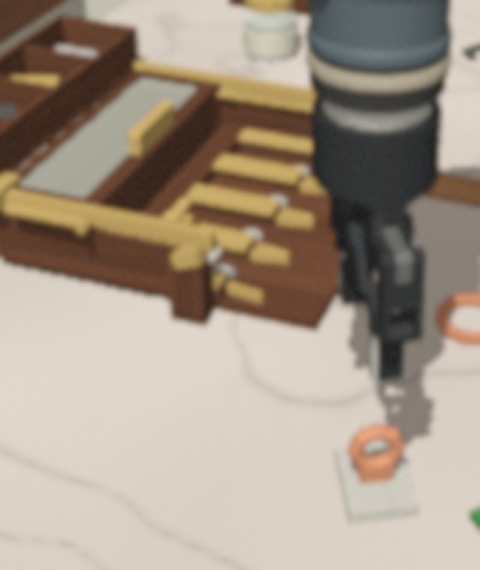

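```bash
python3 -m inch '[[0,0,-0.18,0,0,-0.02,0.8],[0,0,-0.36,0,0,-0.02,0.8],[0,0,-0.54,0,0,-0.02,0.8],[0,0,-0.72,0,0,-0.02,0.8],[0,0,-0.9,0,0,-0.02,0.8],[0,0,-1.08,0,0,-0.02,0.8],[0,0,-1.26,0,0,-0.02,0.8],[0,0,-1.44,0,0,-0.02,0.8]]'
python3 -m inch '[[0,0,-0.18,0,0,0,0.8],[0,0,-0.36,0,0,0,0.8],[0,0,-0.54,0,0,0,0.8],[0,0,-0.72,0,0,0,0.8],[0,0,-0.9,0,0,0,0.8],[0,0,-1.08,0,0,0,0.8],[0,0,-1.26,0,0,0,0.8],[0,0,-1.44,0,0,0,0.8]]'
python3 - <<'E'
from h import *
b=cap("side")
W=[ray(b,p,.008)[:2]-[-.0015,.002] for p in((325.5,308),(315.6,321.6),(339,319.1))]
print(W); e=W[2]-W[1];print(np.degrees(np.arctan2(e[1],e[0])),(W[1]+W[2])/2-.03*np.array([np.cos(np.radians(118)),np.sin(np.radians(118))]))
plan(*W[0],.016,118)
E
```

```text
t: 20.5
tcp_pos: [0.4009, 0.2526, 0.1098]
eef_rot: [0.542, 0.84, 0.005, -0.011]
wrist_force: [-0.5, -0.4, 0.6]
width: 0.0769
t: 21.5
tcp_pos: [0.4009, 0.2526, 0.1098]
eef_rot: [-0.146, 0.989, 0.011, -0.005]
wrist_force: [0.4, 0.3, -0.2]
width: 0.0769
[array([0.38673119, 0.27068038]), array([0.39382606, 0.31085067]), array([0.35387115, 0.2899152 ])]
-152.34648399218372 [0.38793275 0.27389451]
t 21.6 shift [0.0076 0.0193 0.0943] rz -0.187 jaw 107.3 tilt [-0.0124  0.0203 -0.9997] F [ 0.7 -0.2  0.2] w 0.0769 tcp [0.4009 0.2526 0.1098] q [ 0.55  0.23 -0.36  0.99  0.02  0.24]
```

```bash
cat >> h.py <<'E'
def plan(x,y,z,deg):
    s=env.read_state();R=Ro.from_quat(s["eef_rot"]).as_matrix()
    d=R.T@(np.array([x,y,z])-s["tcp_pos"]); cur=np.degrees(np.arctan2(R[1,1],R[0,1]))
    dd=cur+((deg-cur+90)%180-90); a=np.radians(dd)
    T=np.array([[-np.sin(a),np.cos(a),0],[np.cos(a),np.sin(a),0],[0,0,-1.]])
    print("t",round(s["t"],1),"shift",d.round(4),"rv",Ro.from_matrix(R.T@T).as_rotvec().round(4),"jaw",cur.round(1),"F",s["wrist_force"].round(1),"w",round(s["width"],4),"tcp",s["tcp_pos"].round(4),"q",np.round(s["joint_positions"],2))
E
python3 - <<'E'
from h import *
plan(.386,.276,.016,118)
E
```

```text
t 21.6 shift [0.0067 0.0246 0.0945] rv [ 0.0236 -0.0036 -0.1867] jaw 107.3 F [ 0.7 -0.2  0.2] w 0.0769 tcp [0.4009 0.2526 0.1098] q [ 0.55  0.23 -0.36  0.99  0.02  0.24]
```

```bash
python3 -m inch '[[0.024,-0.0035,-0.187,0.0065,0.0245,0.01,0.8],[0.024,-0.0035,-0.187,0.0065,0.0245,0.03,0.8],[0.024,-0.0035,-0.187,0.0065,0.0245,0.05,0.8],[0.024,-0.0035,-0.187,0.0065,0.0245,0.07,0.8],[0.024,-0.0035,-0.187,0.0065,0.0245,0.092,0.8],[0.024,-0.0035,-0.187,0.0065,0.0245,0.0935,0.8],[0.024,-0.0035,-0.187,0.0065,0.0245,0.0935,-1],[0.024,-0.0035,-0.187,0.0065,0.0245,0.0935,-1]]'
python3 -m inch '[[0,0,0,0,0,0,-1],[0,0,0,0,0,0,-1],[0,0,0,0,0,0,-1],[0,0,0,0,0,0,-1],[0,0,0,0,0,-0.03,-1],[0,0,0,0,0,-0.06,-1],[0,0,0,0,0,-0.1,-1],[0,0,0,0,0,-0.1,-1]]'
python3 - <<'E'
from h import *
plan(.5118,.0395,.08,.4)
b=cap("side");save(b,"k.png",(270,200,390,320),4.5)
a=cap("top");save(a,"ka.png",(270,130,370,240),5)
E
```

```text
t: 22.55
tcp_pos: [0.3869, 0.2763, 0.0173]
eef_rot: [-0.235, 0.972, -0.0, 0.0]
wrist_force: [-0.0, -0.6, -0.9]
width: 0.0415
t: 23.55
tcp_pos: [0.3878, 0.277, 0.1189]
eef_rot: [-0.235, 0.972, 0.001, 0.002]
wrist_force: [0.6, 0.1, -1.3]
width: 0.0094
t 23.6 shift [-0.0018 -0.2679  0.0389] rv [-0.002   0.0035 -1.1037] jaw 117.2 F [ 0.6  0.1 -1.3] w 0.0094 tcp [0.3878 0.277  0.1189] q [ 0.62  0.22 -0.34  1.01 -0.    0.15]
```

View pics/k.png

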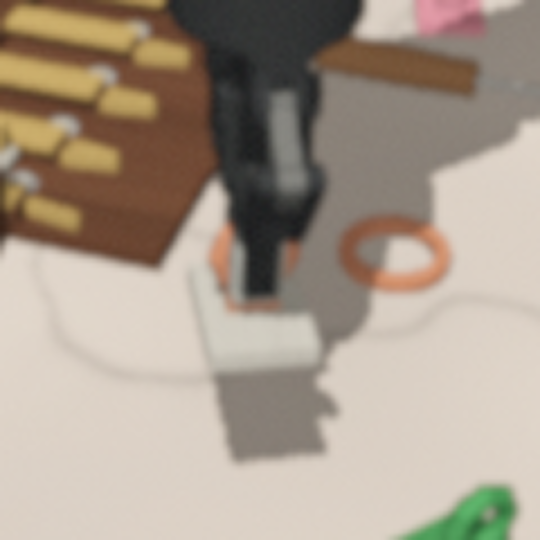

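```bash
python3 - <<'E'
from h import *
b=cap("side");s=env.read_state();R=Ro.from_quat(s["eef_rot"]).as_matrix()
for p in((317.3,280.2),(341.1,278.2)):
    W=ray(b,p,.1096)-[-.0015,.002,0]; print((R.T@(W-s["tcp_pos"])).round(4))
E
python3 -m inch '[[0,0,-0.15,0,-0.035,0,-1],[0,0,-0.3,0,-0.07,0,-1],[0,0,-0.46,0,-0.11,0,-1],[0,0,-0.62,0,-0.15,0,-1],[0,0,-0.78,0,-0.19,0,-1],[0,0,-0.94,0,-0.225,0,-1],[0,0,-1.104,-0.002,-0.268,0,-1],[0,0,-1.104,-0.002,-0.268,0.03,-1]]'
python3 - <<'E'
from h import *
plan(.5118,.0395,.0275,.4)
E
```

```text
[-0.0226  0.0294  0.006 ]
[0.0201 0.0295 0.006 ]
t: 24.7
tcp_pos: [0.5127, 0.0362, 0.0863]
eef_rot: [0.71, -0.705, 0.001, -0.0]
wrist_force: [0.2, 0.8, -2.4]
width: 0.0093
t 24.7 shift [-0.0034  0.001   0.0588] rv [-0.002  -0.0014  0.0003] jaw -179.6 F [ 0.2  0.8 -2.4] w 0.0093 tcp [0.5127 0.0362 0.0863] q [ 0.07  0.31 -0.3   0.95 -0.   -1.51]
```

```bash
python3 -m inch '[[0,0,0,-0.001,0.0005,0.02,-1],[0,0,0,-0.002,0.001,0.04,-1],[0,0,0,-0.002,0.001,0.05,-1],[0,0,0,-0.002,0.001,0.053,-1],[0,0,0,-0.002,0.001,0.055,-1],[0,0,0,-0.002,0.001,0.057,-1],[0,0,0,-0.002,0.001,0.058,-1],[0,0,0,-0.002,0.001,0.058,-1]]'
python3 -m inch '[[0,0,0,0,-0.005,0,-1],[0,0,0,0,-0.01,0.0005,-1],[0,0,0,0,-0.016,0.0005,-1],[0,0,0,0,-0.022,0.0005,-1],[0,0,0,0,-0.028,0.0005,-1],[0,0,0,0,-0.034,0.0005,-1],[0,0,0,0,-0.04,0.0005,-1],[0,0,0,0,-0.046,0.0005,-1]]'
```

```text
t: 25.7
tcp_pos: [0.5095, 0.0404, 0.0288]
eef_rot: [0.71, -0.704, 0.0, 0.0]
wrist_force: [0.3, -0.3, -2.2]
width: 0.0089
t: 26.7
tcp_pos: [0.554, 0.0397, 0.0279]
eef_rot: [0.709, -0.705, -0.0, 0.002]
wrist_force: [-7.4, -5.8, 4.6]
width: 0.009
```

```bash
python3 -m inch '[[0,0,0,0.0015,-0.004,0,-1],[0,0,0,0.0015,-0.01,0,-1],[0,0,0,0.0015,-0.016,0,-1],[0,0,0,0.0015,-0.022,0,-1],[0,0,0,0.0015,-0.028,0,-1],[0,0,0,0.0015,-0.034,0,-1],[0,0,0,0.0015,-0.04,0,-1],[0,0,0,0.0015,-0.045,0,-1]]'
python3 -m inch '[[0,0,0,0,-0.003,0,-1],[0,0,0,0,-0.006,0,-1],[0,0,0,0,-0.009,0,-1],[0,0,0,0,-0.012,0,-1],[0,0,0,0,-0.015,0,-1],[0,0,0,0,-0.017,0,-1],[0,0,0,0,-0.018,0,-1],[0,0,0,0,-0.018,0,-1]]'
```

```text
t: 27.7
tcp_pos: [0.6008, 0.0395, 0.028]
eef_rot: [0.71, -0.704, 0.0, 0.001]
wrist_force: [-3.2, -0.6, 4.8]
width: 0.0091
t: 28.7
tcp_pos: [0.6141, 0.0396, 0.0273]
eef_rot: [0.71, -0.704, -0.003, 0.003]
wrist_force: [-15.5, -0.2, 9.4]
width: 0.0092
```

```bash
python3 -m inch '[[0,0,0,0,0.004,0,-1],[0,0,0,0,0.004,0,-0.4],[0,0,0,0,0.004,0,-0.3],[0,0,0,0,0.004,0,-0.3],[0,0,0,0,0.004,-0.02,-0.3],[0,0,0,0,0.004,-0.06,-0.3],[0,0,0,0,0.004,-0.1,-0.3],[0,0,0,0,0.004,-0.11,-0.3]]'
python3 -m inch '[[0,0,0.1,0.03,0.01,0,0.4],[0,0,0.27,0.07,0.02,0,0.8],[0,0,0.45,0.115,0.03,0,0.8],[0,0,0.63,0.16,0.04,0,0.8],[0,0,0.81,0.205,0.05,0,0.8],[0,0,0.99,0.25,0.06,0,0.8],[0,0,1.17,0.3,0.075,0,0.8],[0,0,1.35,0.345,0.085,0,0.8]]'
python3 - <<'E'
from h import *
a=cap("top");b=cap("side")
p,f=fitp((a,),"knob",(.5266,-.3403));print(p.round(4),f)
plan(.5266,-.3403,.016,69.4)
save(a,"l.png",(260,130,480,290),3.6)
E
```

```text
t: 29.7
tcp_pos: [0.6161, 0.0399, 0.1409]
eef_rot: [0.71, -0.704, 0.002, -0.001]
wrist_force: [0.5, -0.4, 0.4]
width: 0.0302
t: 30.7
tcp_pos: [0.5311, -0.3074, 0.1376]
eef_rot: [-0.111, 0.994, -0.0, -0.001]
wrist_force: [1.2, 0.9, -0.3]
width: 0.0769
[ 0.5352 -0.3315  0.6943] -0.048092424869537354
t 30.8 shift [ 0.0105 -0.0287  0.1214] rv [-0.0019 -0.0014  0.5791] jaw 102.6 F [-0.2  0.7  0.7] w 0.077 tcp [ 0.5307 -0.3098  0.1374] q [-0.53  0.43  0.03  1.17 -0.   -0.75]
```

View pics/l.png

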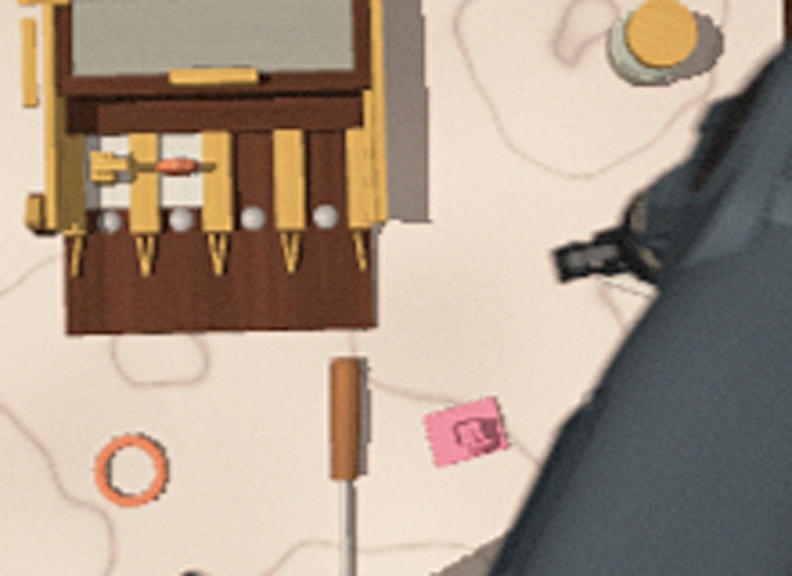

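```bash
python3 -m inch '[[0,0,0.15,0.003,-0.01,0,0.8],[0,0,0.33,0.006,-0.02,0,0.8],[0,0,0.5,0.01,-0.029,0,0.8],[0,0,0.579,0.0105,-0.029,0.02,0.8],[0,0,0.579,0.0105,-0.029,0.05,0.8],[0,0,0.579,0.0105,-0.029,0.055,0.8],[0,0,0.579,0.0105,-0.029,0.055,0.8],[0,0,0.579,0.0105,-0.029,0.055,0.8]]'
python3 - <<'E'
from h import *
b=cap("side")
for l in("knob_sample","hook_sample"):print([(r["extent"],r["conf"]) for r in env.boxes_of(l,"side")])
p,f=fitp((b,),"knob",(.5266,-.3403));print(p.round(4),f)
plan(.5266,-.3403,.0165,69.4)
E
```

```text
t: 31.8
tcp_pos: [0.529, -0.3367, 0.0845]
eef_rot: [0.174, 0.985, -0.001, 0.0]
wrist_force: [0.3, -0.3, 0.1]
width: 0.077
[([339.4, 170.9, 14.7, 16.3], 0.56)]
[([369.5, 196.1, 17.2, 22.3], 0.78), ([376.9, 182.2, 15.7, 16.0], 0.71), ([402.7, 174.0, 17.2, 16.4], 0.54)]
[ 0.5299 -0.3309 -0.1179] -0.014264002442359924
t 31.9 shift [ 0.001  -0.004   0.0678] rv [-0.0015  0.0012  0.009 ] jaw 69.9 F [-0.2 -0.1 -0.3] w 0.0764 tcp [ 0.5288 -0.3368  0.0843] q [-0.57  0.49 -0.02  1.06 -0.   -0.22]
```

```bash
python3 -m inch '[[0,0,0.008,0.001,-0.003,0.03,0.8],[0,0,0.008,0.001,-0.003,0.055,0.8],[0,0,0.008,0.001,-0.003,0.0675,0.8],[0,0,0.008,0.001,-0.003,0.0675,0.8],[0,0,0.008,0.001,-0.003,0.0675,-1],[0,0,0.008,0.001,-0.003,0.0675,-1],[0,0,0.008,0.001,-0.003,0.0675,-1],[0,0,0.008,0.001,-0.003,0.0675,-1]]'
python3 -m inch '[[0,0,0,0,0,0,-1],[0,0,0,0,0,0,-1],[0,0,0,0,0,0,-1],[0,0,0,0,0,0,-1],[0,0,0,0,0,-0.03,-1],[0,0,0,0,0,-0.06,-1],[0,0,0,0,0,-0.1,-1],[0,0,0,0,0,-0.1,-1]]'
python3 - <<'E'
from h import *
plan(.5118,-.021,.1,.4)
b=cap("side");s=env.read_state();u=proj(b,s["tcp_pos"]).astype(int);print(u)
save(b,"m.png",(u[0]-45,u[1]-40,u[0]+45,u[1]+40),6)
E
```

```text
t: 32.95
tcp_pos: [0.5268, -0.3395, 0.0171]
eef_rot: [0.178, 0.984, -0.001, 0.001]
wrist_force: [-1.4, 0.2, 4.7]
width: 0.028
t: 33.95
tcp_pos: [0.5281, -0.3401, 0.1195]
eef_rot: [0.178, 0.984, -0.002, 0.003]
wrist_force: [-0.0, 0.2, -2.3]
width: 0.0281
t 34.0 shift [0.1274 0.2931 0.018 ] rv [1.200e-03 6.400e-03 1.205e+00] jaw 69.4 F [-0.   0.2 -2.3] w 0.0281 tcp [ 0.5281 -0.3401  0.1195] q [-0.57  0.46  0.03  1.13 -0.   -0.21]
[340 143]
```

View pics/m.png

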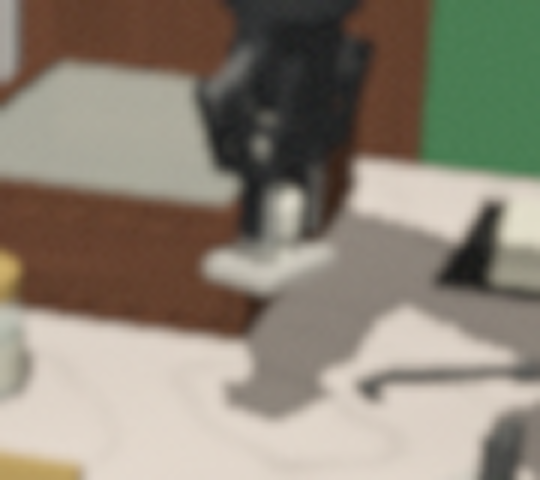

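```bash
python3 -m inch '[[0,0,0.15,0.015,0.035,0,-1],[0,0,0.33,0.035,0.08,0,-1],[0,0,0.5,0.055,0.125,0,-1],[0,0,0.68,0.075,0.17,0,-1],[0,0,0.86,0.095,0.215,0,-1],[0,0,1.04,0.11,0.255,0,-1],[0,0,1.205,0.1275,0.293,0.0,-1],[0,0,1.205,0.1275,0.293,0.03,-1]]'
python3 -m inch '[[0,0,0,0,0,0.01,-1],[0,0,0,0,0,0.02,-1],[0,0,0,0,0,0.02,-1],[0,0,0,0,0,0.02,-1],[0,0,0,0,0,0.02,-1],[0,0,0,0,0,0.02,-1],[0,0,0,0,0,0.02,-1],[0,0,0,0,0,0.02,-1]]'
python3 - <<'E'
from h import *
plan(.5118,-.0205,.0285,.4)
b=cap("side");s=env.read_state();u=proj(b,s["tcp_pos"]).astype(int);print(u)
save(b,"n.png",(u[0]-60,u[1]-45,u[0]+50,u[1]+45),6)
E
```

```text
t: 35.0
tcp_pos: [0.5104, -0.0174, 0.0858]
eef_rot: [0.704, 0.71, 0.0, 0.001]
wrist_force: [-0.1, -0.3, -2.1]
width: 0.0282
t: 36.0
tcp_pos: [0.5099, -0.0199, 0.0657]
eef_rot: [0.705, 0.71, -0.001, 0.0]
wrist_force: [-0.0, 0.3, -1.1]
width: 0.028
t 36.0 shift [-0.0006  0.0019  0.0372] rv [-0.0005  0.001   0.0001] jaw 0.4 F [-0.   0.3 -1.1] w 0.028 tcp [ 0.5099 -0.0199  0.0657] q [-0.04  0.33 -0.34  0.9  -0.    1.53]
[313 203]
```

View pics/n.png

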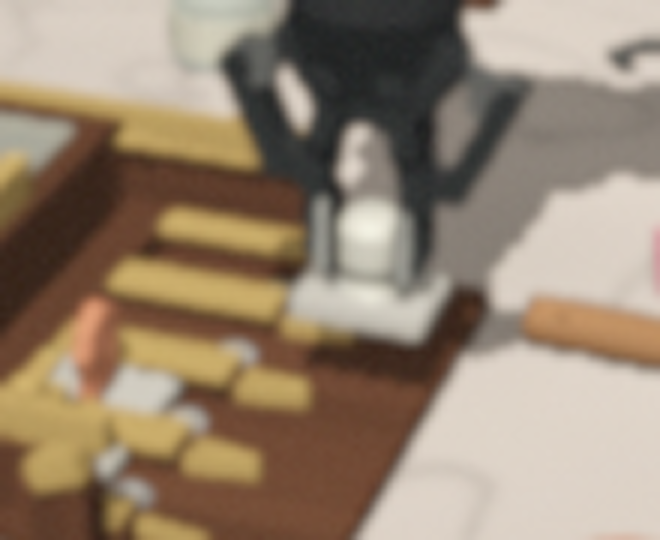

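```bash
python3 -m inch '[[0,0,0,-0.0005,0.001,0.01,-1],[0,0,0,-0.0005,0.001,0.02,-1],[0,0,0,-0.0005,0.001,0.03,-1],[0,0,0,-0.0005,0.001,0.035,-1],[0,0,0,-0.0005,0.001,0.0375,-1],[0,0,0,-0.0005,0.005,0.0375,-1],[0,0,0,-0.0005,0.01,0.0375,-1],[0,0,0,-0.0005,0.016,0.0375,-1]]'
python3 -m inch '[[0,0,0,0,0.006,0,-1],[0,0,0,0,0.012,0,-1],[0,0,0,0,0.018,0,-1],[0,0,0,0,0.024,0,-1],[0,0,0,0,0.03,0,-1],[0,0,0,0,0.035,0,-1],[0,0,0,0,0.04,0,-1],[0,0,0,0,0.045,0,-1]]'
```

```text
t: 37.05
tcp_pos: [0.5265, -0.0204, 0.0284]
eef_rot: [0.705, 0.71, -0.0, 0.0]
wrist_force: [-0.0, -0.9, -1.3]
width: 0.0284
t: 38.05
tcp_pos: [0.5711, -0.02, 0.0281]
eef_rot: [0.705, 0.71, -0.001, 0.0]
wrist_force: [-3.8, 0.4, 5.5]
width: 0.0284
```

```bash
python3 -m inch '[[0,0,0,0,0.005,0,-1],[0,0,0,0,0.01,0,-1],[0,0,0,0,0.015,0,-1],[0,0,0,0,0.02,0,-1],[0,0,0,0,0.024,0,-1],[0,0,0,0,0.028,0,-1],[0,0,0,0,0.032,0,-1],[0,0,0,0,0.035,0,-1]]'
python3 -m inch '[[0,0,0,0,0.002,0,-1],[0,0,0,0,0.004,0,-1],[0,0,0,0,0.006,0,-1],[0,0,0,0,0.008,0,-1],[0,0,0,0,0.01,0,-1],[0,0,0,0,0.011,0,-1],[0,0,0,0,0.012,0,-1],[0,0,0,0,0.012,0,-1]]'
```

```text
t: 39.05
tcp_pos: [0.6065, -0.0198, 0.0282]
eef_rot: [0.705, 0.71, -0.0, 0.0]
wrist_force: [-1.3, 0.4, 3.9]
width: 0.0281
t: 40.05
tcp_pos: [0.6145, -0.0197, 0.0275]
eef_rot: [0.705, 0.71, -0.003, -0.002]
wrist_force: [-11.9, 0.2, 7.0]
width: 0.0285
```

```bash
python3 -m inch '[[0,0,0,0,0.002,0,-1],[0,0,0,0,0.002,0,-1],[0,0,0,0,-0.004,0,0.1],[0,0,0,0,-0.004,0,0.1],[0,0,0,0,-0.004,0,0.1],[0,0,0,0,-0.004,-0.03,0.1],[0,0,0,0,-0.004,-0.08,0.1],[0,0,0,0,-0.004,-0.11,0.1]]'
python3 -m inch '[[0,0,0.05,-0.035,-0.025,0,0.4],[0,0,0.1,-0.07,-0.055,0,0.8],[0,0,0.16,-0.11,-0.085,0,0.8],[0,0,0.22,-0.15,-0.115,0,0.8],[0,0,0.28,-0.18,-0.145,0,0.8],[0,0,0.34,-0.21,-0.17,0,0.8],[0,0,0.4,-0.24,-0.19,0,0.8],[0,0,0.431,-0.24,-0.19,0,0.8]]'
python3 - <<'E'
from h import *
a=cap("top");b=cap("side")
p,f=fitp((a,),"hook",(.3891,-.3025));print(p.round(4),f)
p,f=fitp((b,),"hook",(.3891,-.3025));print(p.round(4),f)
for cn in("top","side"):print([(r["extent"],r["conf"]) for r in env.boxes_of("hook_sample",cn)])
plan(.3891,-.3025,.0165,-24.3)
E
```

```text
t: 41.05
tcp_pos: [0.6151, -0.0196, 0.1406]
eef_rot: [0.705, 0.71, 0.0, 0.001]
wrist_force: [0.5, 0.4, -0.3]
width: 0.0469
t: 42.05
tcp_pos: [0.4249, -0.2628, 0.1388]
eef_rot: [0.841, 0.541, -0.0, 0.001]
wrist_force: [-0.0, 0.4, -0.6]
width: 0.0769
[ 0.3748 -0.2827  2.6793] -0.05806044489145279
[ 0.3965 -0.3155  1.996 ] -0.025167174637317657
[([389.5, 249.6, 23.7, 17.5], 0.5)]
[([379.1, 181.6, 18.9, 15.8], 0.69), ([369.0, 196.8, 17.8, 18.5], 0.58), ([402.2, 174.0, 20.5, 13.8], 0.55), ([371.4, 215.8, 61.0, 11.7], 0.55), ([173.1, 280.8, 20.3, 25.8], 0.19)]
t 42.2 shift [-0.0534 -0.0166  0.122 ] rv [0.0001 0.001  0.0015] jaw -24.2 F [-0.3 -0.3  0.2] w 0.0766 tcp [ 0.4262 -0.2605  0.1385] q [-0.55  0.25 -0.25  1.08 -0.    1.45]
```

```bash
python3 -m inch '[[0,0,0,-0.025,-0.008,0.01,0.8],[0,0,0,-0.053,-0.0165,0.03,0.8],[0,0,0,-0.0535,-0.0165,0.05,0.8],[0,0,0,-0.0535,-0.0165,0.055,0.8],[0,0,0,-0.0535,-0.0165,0.055,0.8],[0,0,0,-0.0535,-0.0165,0.055,0.8],[0,0,0,-0.0535,-0.0165,0.055,0.8],[0,0,0,-0.0535,-0.0165,0.055,0.8]]'
python3 - <<'E'
from h import *
b=cap("side");plan(.3891,-.3025,.0165,-24.3)
print(proj(b,(.3891,-.3025,.008)))
J=draw(b,(.3891,-.3025,2.7167));cv2.imwrite("pics/o.png",cv2.resize(J[130:220,330:440],None,fx=6,fy=6,interpolation=2))
E
```

```text
t: 43.25
tcp_pos: [0.3888, -0.303, 0.0839]
eef_rot: [0.84, 0.543, -0.0, 0.001]
wrist_force: [-0.0, 0.8, -0.2]
width: 0.0764
t 43.3 shift [0.0007 0.0001 0.0673] rv [0.0003 0.0013 0.0003] jaw -24.3 F [-0.3 -0.3 -0.9] w 0.0768 tcp [ 0.3887 -0.303   0.0838] q [-0.66  0.28 -0.36  0.93 -0.    1.33]
[377.42259629 185.51696211]
```

View pics/o.png

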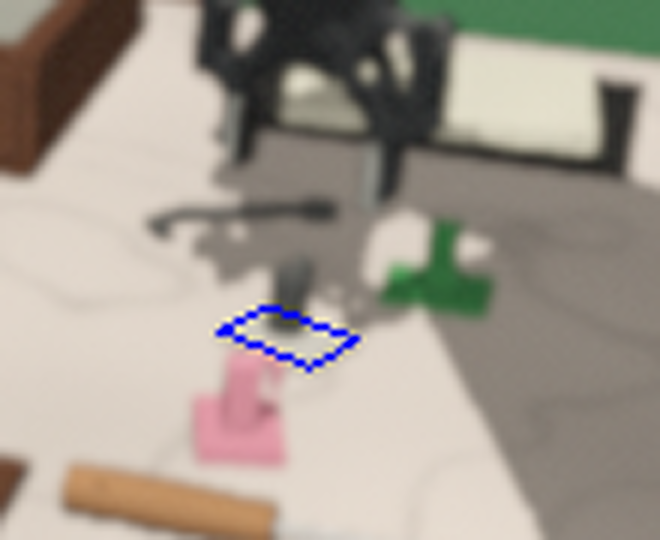

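```bash
python3 -m inch '[[0,0,0,0.0005,0,0.03,0.8],[0,0,0,0.0005,0,0.055,0.8],[0,0,0,0.0005,0,0.067,0.8],[0,0,0,0.0005,0,0.067,0.8],[0,0,0,0.0005,0,0.067,-1],[0,0,0,0.0005,0,0.067,-1],[0,0,0,0.0005,0,0.067,-1],[0,0,0,0.0005,0,0.067,-1]]'
python3 -m inch '[[0,0,0,0,0,0,-1],[0,0,0,0,0,0,-1],[0,0,0,0,0,0,-1],[0,0,0,0,0,0,-1],[0,0,0,0,0,-0.03,-1],[0,0,0,0,0,-0.06,-1],[0,0,0,0,0,-0.1,-1],[0,0,0,0,0,-0.1,-1]]'
python3 - <<'E'
from h import *
plan(.5118,-.0803,.1,.4)
E
```

```text
t: 44.3
tcp_pos: [0.3892, -0.303, 0.0173]
eef_rot: [0.84, 0.543, -0.0, 0.001]
wrist_force: [-0.2, 0.0, 5.7]
width: 0.017
t: 45.3
tcp_pos: [0.3901, -0.3035, 0.1191]
eef_rot: [0.84, 0.542, 0.0, 0.003]
wrist_force: [-0.5, -0.3, -2.7]
width: 0.017
t 45.3 shift [0.2536 0.019  0.0186] rv [ 0.0041  0.0033 -0.431 ] jaw -24.3 F [-0.5 -0.3 -2.7] w 0.017 tcp [ 0.3901 -0.3035  0.1191] q [-0.66  0.25 -0.3   1.02 -0.    1.33]
```

```bash
python3 -m inch '[[0,0,-0.07,0.04,0.003,0,-1],[0,0,-0.14,0.08,0.006,0,-1],[0,0,-0.22,0.12,0.009,0,-1],[0,0,-0.3,0.16,0.012,0,-1],[0,0,-0.37,0.2,0.015,0,-1],[0,0,-0.431,0.235,0.018,0,-1],[0,0,-0.431,0.2535,0.019,0.02,-1],[0,0,-0.431,0.2535,0.019,0.04,-1]]'
python3 -m inch '[[0,0,0,0,0,0.01,-1],[0,0,0,0,0,0.01,-1],[0,0,0,0,0,0.01,-1],[0,0,0,0,0,0.01,-1],[0,0,0,0,0,0.01,-1],[0,0,0,0,0,0.01,-1],[0,0,0,0,0,0.01,-1],[0,0,0,0,0,0.01,-1]]'
python3 - <<'E'
from h import *
plan(.5118,-.0803,.0285,.4)
b=cap("side");s=env.read_state();u=proj(b,s["tcp_pos"]).astype(int);print(u)
save(b,"p.png",(u[0]-60,u[1]-45,u[0]+50,u[1]+45),6)
E
```

```text
t: 46.3
tcp_pos: [0.5104, -0.0778, 0.0745]
eef_rot: [0.704, 0.71, -0.001, -0.0]
wrist_force: [-0.0, -0.7, -2.0]
width: 0.0173
t: 47.3
tcp_pos: [0.5103, -0.0793, 0.0662]
eef_rot: [0.705, 0.71, -0.001, 0.0]
wrist_force: [0.1, -0.4, -2.3]
width: 0.0169
t 47.3 shift [-0.001   0.0015  0.0377] rv [-0.0007  0.001   0.0001] jaw 0.4 F [ 0.1 -0.4 -2.3] w 0.0169 tcp [ 0.5103 -0.0793  0.0662] q [-0.15  0.34 -0.33  0.91 -0.    1.41]
[320 193]
```

View pics/p.png

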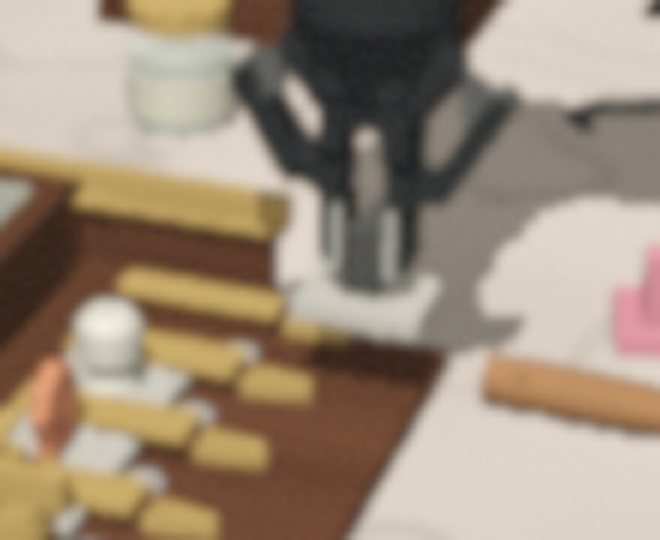

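```bash
python3 -m inch '[[0,0,0,-0.0005,0.001,0.01,-1],[0,0,0,-0.0005,0.001,0.02,-1],[0,0,0,-0.0005,0.001,0.03,-1],[0,0,0,-0.0005,0.001,0.035,-1],[0,0,0,-0.0005,0.001,0.038,-1],[0,0,0,-0.0005,0.005,0.038,-1],[0,0,0,-0.0005,0.01,0.038,-1],[0,0,0,-0.0005,0.016,0.038,-1]]'
python3 -m inch '[[0,0,0,0,0.006,0,-1],[0,0,0,0,0.012,0,-1],[0,0,0,0,0.018,0,-1],[0,0,0,0,0.024,0,-1],[0,0,0,0,0.03,0,-1],[0,0,0,0,0.035,0,-1],[0,0,0,0,0.04,0,-1],[0,0,0,0,0.045,0,-1]]'
```

```text
t: 48.35
tcp_pos: [0.5267, -0.08, 0.0284]
eef_rot: [0.705, 0.71, -0.001, 0.0]
wrist_force: [-2.6, -2.8, -1.3]
width: 0.0173
t: 49.35
tcp_pos: [0.5703, -0.0802, 0.0283]
eef_rot: [0.705, 0.709, -0.002, -0.0]
wrist_force: [-6.8, -4.3, 4.1]
width: 0.0169
```

Lateral load of −4 N, so I'll ease 1 mm toward −y and carry on.

```bash
python3 -m inch '[[0,0,0,-0.001,0.005,0,-1],[0,0,0,-0.001,0.01,0,-1],[0,0,0,-0.001,0.015,0,-1],[0,0,0,-0.001,0.02,0,-1],[0,0,0,-0.001,0.024,0,-1],[0,0,0,-0.001,0.028,0,-1],[0,0,0,-0.001,0.032,0,-1],[0,0,0,-0.001,0.035,0,-1]]'
python3 -m inch '[[0,0,0,0,0.002,0,-1],[0,0,0,0,0.004,0,-1],[0,0,0,0,0.006,0,-1],[0,0,0,0,0.008,0,-1],[0,0,0,0,0.01,0,-1],[0,0,0,0,0.012,0,-1],[0,0,0,0,0.014,0,-1],[0,0,0,0,0.014,0,-1]]'
```

```text
t: 50.35
tcp_pos: [0.607, -0.0801, 0.0282]
eef_rot: [0.705, 0.71, -0.0, 0.0]
wrist_force: [-2.5, -0.5, 2.7]
width: 0.017
t: 51.35
tcp_pos: [0.6151, -0.08, 0.0276]
eef_rot: [0.705, 0.709, -0.004, -0.003]
wrist_force: [-19.2, -0.3, 12.2]
width: 0.017
```

```bash
python3 -m inch '[[0,0,0,0,-0.004,0,-0.2],[0,0,0,0,-0.004,0,-0.2],[0,0,0,0,-0.004,0,-0.2],[0,0,0,0,-0.004,-0.03,-0.2],[0,0,0,0,-0.004,-0.08,-0.2],[0,0,0,0,-0.004,-0.12,-0.2],[0,0,0,-0.04,-0.004,-0.14,-0.2],[0,0,0,-0.08,-0.004,-0.14,-1]]'
python3 -m inch '[[0,0,0,-0.04,0,0,-1],[0,0,0,-0.08,0,0,-1],[0,0,0,-0.12,0,0,-1],[0,0,0,-0.16,0,0,-1],[0,0,0,-0.2,0,0,-1],[0,0,0,-0.22,0,0,-1],[0,0,0,-0.22,0,0,-1],[0,0,0,-0.22,0,0,-1]]'
python3 - <<'E'
from h import *
plan(.72,.012,.17,.4)
a=cap("top");b=cap("side")
A=cv2.resize(a["image"][130:235,265:375,::-1],None,fx=3.6,fy=3.6,interpolation=2);B=cv2.resize(b["image"][160:265,220:330,::-1],None,fx=3.6,fy=3.6,interpolation=2)
cv2.imwrite("pics/q.png",np.hstack([A,B]))
d=case_pose(a);print(d.round(2).tolist())
# plate front edge per bay (white->dark) along case x at bay centre offset, in world z=.018
for y in(.099,.039,-.0203,-.0803):
    out=[]
    for off in(-.010,.010):
        xs=np.arange(.555,.62,.0005); uv=np.array([proj(a,(x,y+off,.018)) for x in xs],np.float32)
        g=cv2.remap(cv2.cvtColor(a["image"],cv2.COLOR_RGB2GRAY).astype(np.float32),uv[:,:1].copy(),uv[:,1:].copy(),1)[:,0]
        out.append((xs[np.argmax(np.gradient(cv2.GaussianBlur(g[None],(0,0),3)[0]))].round(4),int(g.min()),int(g.max())))
    print(y,out)
E
```

```text
t: 52.35
tcp_pos: [0.6186, -0.1607, 0.1707]
eef_rot: [0.704, 0.71, 0.001, 0.002]
wrist_force: [0.5, 0.0, -0.1]
width: 0.0169
t: 53.35
tcp_pos: [0.6187, -0.3789, 0.1684]
eef_rot: [0.704, 0.71, -0.0, -0.0]
wrist_force: [0.2, 0.1, 0.4]
width: -0.0001
t 53.4 shift [ 0.3901  0.1043 -0.0019] rv [-0.0008  0.0005  0.0008] jaw 0.4 F [0.2 0.1 0.4] w -0.0001 tcp [ 0.6187 -0.3789  0.1684] q [-0.55  0.62  0.43  1.39 -0.    1.01]
[[290.36, 187.18], [309.79, 187.26], [329.77, 187.23], [349.89, 187.11]]
0.099 [(np.float64(0.5815), 73, 229), (np.float64(0.6045), 39, 198)]
0.039 [(np.float64(0.5815), 67, 230), (np.float64(0.582), 59, 233)]
-0.0203 [(np.float64(0.5825), 73, 227), (np.float64(0.582), 56, 229)]
-0.0803 [(np.float64(0.583), 59, 231), (np.float64(0.583), 62, 232)]
```

View pics/q.png

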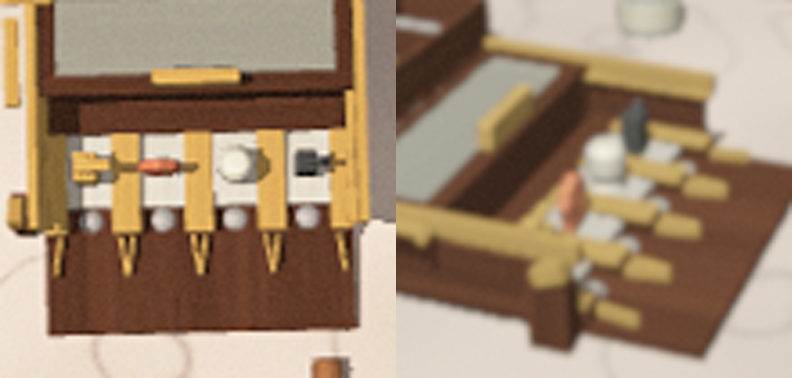

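All four plates sit in line against the stops, with domes showing in front. Picture 16 was the last. Now closing the cover from behind the handle.

```bash
python3 -m inch '[[0,0,0,0.05,0.013,0,-1],[0,0,0,0.1,0.026,0,-1],[0,0,0,0.15,0.04,0,-1],[0,0,0,0.2,0.053,0,-1],[0,0,0,0.25,0.067,0,-1],[0,0,0,0.3,0.08,0,-1],[0,0,0,0.35,0.093,0,-1],[0,0,0,0.39,0.104,0,-1]]'
python3 -m inch '[[0,0,0,0,0,0,-1],[0,0,0,0,0,0.02,-1],[0,0,0,0,0,0.04,-1],[0,0,0,0,0,0.06,-1],[0,0,0,0,0,0.08,-1],[0,0,0,0,0,0.09,-1],[0,0,0,0,0,0.09,-1],[0,0,0,0,0,0.09,-1]]'
python3 - <<'E'
from h import *
plan(.595,.011,.078,.4)
E
```

```text
t: 54.45
tcp_pos: [0.7197, 0.0142, 0.1684]
eef_rot: [0.704, 0.71, -0.0, 0.0]
wrist_force: [0.2, 0.4, -0.9]
width: 0.0004
t: 55.45
tcp_pos: [0.7201, 0.0106, 0.079]
eef_rot: [0.705, 0.71, -0.0, 0.001]
wrist_force: [-0.1, 0.9, 0.0]
width: 0.0003
t 55.5 shift [ 0.0013 -0.1251  0.0009] rv [0.0006 0.001  0.    ] jaw 0.4 F [-0.1  0.9  0. ] w 0.0003 tcp [0.7201 0.0106 0.079 ] q [ 0.02  0.65  0.25  1.18 -0.    1.58]
```

```bash
python3 -m inch '[[0,0,0,0.001,-0.01,0.001,-1],[0,0,0,0.001,-0.02,0.001,-1],[0,0,0,0.001,-0.03,0.001,-1],[0,0,0,0.001,-0.042,0.001,-1],[0,0,0,0.001,-0.054,0.001,-1],[0,0,0,0.001,-0.066,0.001,-1],[0,0,0,0.001,-0.078,0.001,-1],[0,0,0,0.001,-0.09,0.001,-1]]'
python3 -m inch '[[0,0,0,0,-0.004,0,-1],[0,0,0,0,-0.008,0,-1],[0,0,0,0,-0.012,0,-1],[0,0,0,0,-0.016,0,-1],[0,0,0,0,-0.02,0,-1],[0,0,0,0,-0.023,0,-1],[0,0,0,0,-0.026,0,-1],[0,0,0,0,-0.029,0,-1]]'
```

```text
t: 56.45
tcp_pos: [0.629, 0.0111, 0.0772]
eef_rot: [0.705, 0.71, -0.0, 0.0]
wrist_force: [2.4, 0.9, 1.9]
width: -0.0002
t: 57.45
tcp_pos: [0.6029, 0.0108, 0.0772]
eef_rot: [0.705, 0.71, 0.001, 0.002]
wrist_force: [6.5, 0.6, -2.9]
width: 0.0
```

```bash
python3 -m inch '[[0,0,0,0,-0.001,0,-1],[0,0,0,0,-0.002,0,-1],[0,0,0,0,-0.003,0,-1],[0,0,0,0,-0.004,0,-1],[0,0,0,0,-0.005,0,-1],[0,0,0,0,-0.006,0,-1],[0,0,0,0,-0.006,0,-1],[0,0,0,0,-0.006,0,-1]]'
```

```text
t: 58.45
tcp_pos: [0.5982, 0.0108, 0.0772]
eef_rot: [0.705, 0.71, 0.002, 0.002]
wrist_force: [16.0, -0.4, -8.9]
width: 0.0003
```

```bash
python3 -m inch '[[0,0,0,0,-0.001,0,-1],[0,0,0,0,-0.002,0,-1],[0,0,0,0,-0.003,0,-1],[0,0,0,0,-0.003,0,-1],[0,0,0,0,-0.003,0,-1],[0,0,0,0,-0.003,0,-1],[0,0,0,0,-0.003,0,-1],[0,0,0,0,-0.003,0,-1]]'
python3 -m inch '[[0,0,0,0,0.005,0,-1],[0,0,0,0,0.015,0,-1],[0,0,0,0,0.02,-0.03,-1],[0,0,0,0,0.02,-0.07,-1],[0,0,0,0,0.02,-0.1,-1],[0,0,0,-0.05,0.02,-0.1,-1],[0,0,0,-0.1,0.02,-0.1,-1],[0,0,0,-0.15,0.02,-0.1,-1]]'
python3 -m inch '[[0,0,0,-0.05,0,0,-1],[0,0,0,-0.1,0,0,-1],[0,0,0,-0.15,0,0,-1],[0,0,0,-0.2,0,0,-1],[0,0,0,-0.22,0,0,-1],[0,0,0,-0.22,0,0,-1],[0,0,0,-0.22,0,0,-1],[0,0,0,-0.22,0,0,-1]]'
python3 - <<'E'
from h import *
a=cap("top");b=cap("side");R=lambda p:np.array(p)
# handle edges along case x at y~.011 (z=.092) : gold = R-B large
im=a["image"].astype(np.float32);g=im[:,:,0]-im[:,:,2]
xs=np.arange(.55,.63,.001);uv=np.array([proj(a,(x,.012,.092)) for x in xs],np.float32)
v=cv2.remap(g,uv[:,:1].copy(),uv[:,1:].copy(),1)[:,0];w=xs[v>70];print("handle gold x",w.min() if len(w) else None,w.max() if len(w) else None)
for l in("tab_nose","cover_handle"):
  for cn in("top","side"):print(l,cn,[(np.round(r["extent"],1).tolist(),round(r["conf"],2)) for r in env.boxes_of(l,cn)[:2]])
for y in(.099,.039,-.0203,-.0803):
    xs=np.arange(.54,.6,.0005); uv=np.array([proj(a,(x,y,.012)) for x in xs],np.float32)
    q=cv2.remap(im.min(2),uv[:,:1].copy(),uv[:,1:].copy(),1)[:,0];print(y,"dome peak x",xs[np.argmax(q[:80])],q[:80].max())
plan(.6,0,.1,.4)
E
```

```text
t: 59.45
tcp_pos: [0.5981, 0.0108, 0.0775]
eef_rot: [0.705, 0.71, 0.003, 0.004]
wrist_force: [26.6, 0.4, -16.6]
width: 0.0
t: 60.45
tcp_pos: [0.6121, -0.1401, 0.1769]
eef_rot: [0.704, 0.71, -0.001, -0.001]
wrist_force: [0.8, -0.9, 0.5]
width: -0.0
t: 61.45
tcp_pos: [0.6146, -0.3574, 0.1777]
eef_rot: [0.704, 0.71, -0.001, -0.0]
wrist_force: [0.1, -0.2, -0.3]
width: 0.0003
handle gold x 0.55 0.5830000000000001
tab_nose top [([268.9, 182.2, 5.7, 23.5], 0.67), ([317.5, 172.0, 102.2, 101.4], 0.5)]
tab_nose side [([254.2, 230.2, 32.3, 13.5], 0.63), ([264.8, 213.7, 139.8, 89.4], 0.63)]
cover_handle top [([315.1, 174.1, 102.3, 31.7], 0.74)]
cover_handle side [([265.0, 205.9, 77.0, 57.1], 0.97)]
0.099 dome peak x 0.567999999999997 178.0
0.039 dome peak x 0.567499999999997 182.28906
-0.0203 dome peak x 0.5664999999999971 179.34375
-0.0803 dome peak x 0.5654999999999972 175.4961
t 61.8 shift [ 0.3587 -0.0117  0.0772] rv [-0.0005  0.0011  0.0005] jaw 0.4 F [ 0.  -1.  -0.6] w -0.0001 tcp [ 0.6145 -0.3586  0.1776] q [-0.53  0.59  0.4   1.39 -0.    1.04]
```

```bash
python3 -c "
from cell import env
print(env.hand_in(),env.read_state()['t'])"
```

```text
the job is handed in; nothing more can be done
the job is handed in; nothing more can be done
```

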